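# Find the desk timer in the tubs, stand it on the wave stand and start it

### The job

The little desk timer has been put away in one of the three identical lidded tubs: lift the lids to find it, stand it on the wave-shaped phone stand with its foot in the trough, its display towards the user's side (the side with the lip) and its start bar on top, let go of it, then press the bar fully down for a moment and let it spring back so that the timer is left standing there. Leave the tape roll and the note block inside their tubs with a lid properly on each (the emptied tub may stay open), and do not disturb the dispenser, the headphone stand or the mug.

Things in the scene. Friction and masses are not known exactly. Their poses are not given: they have to be found in the camera images.
- tub_1: One of three identical round white steel tubs, 124 mm outside, 118 mm inside, 56 mm high, floor 4 mm thick, 0.35 kg, loose. Origin: centre of its underside; z up. Any lid fits any tub. One tub holds the timer lying flat, display up; the others hold a tape roll and a note block; nothing outside shows which.
- tub_2: One of three identical round white steel tubs, 124 mm outside, 118 mm inside, 56 mm high, floor 4 mm thick, 0.35 kg, loose. Origin: centre of its underside; z up. Any lid fits any tub. One tub holds the timer lying flat, display up; the others hold a tape roll and a note block; nothing outside shows which.
- tub_3: One of three identical round white steel tubs, 124 mm outside, 118 mm inside, 56 mm high, floor 4 mm thick, 0.35 kg, loose. Origin: centre of its underside; z up. Any lid fits any tub. One tub holds the timer lying flat, display up; the others hold a tape roll and a note block; nothing outside shows which.
- lid_1: One of three identical wooden lids, 125 mm across, 6 mm thick, 0.1 kg, loose. Origin: centre of the flange underside, on the tub rim (56 mm above the tub origin when shut); z up. Knob on the axis: 25 mm across, 6 to 27 mm above the origin, narrower at its root. Below: a tapered plug 6 mm deep, 112 to 104 mm across, that locates loosely in the tub; the lid can lie flat on it.
- lid_2: One of three identical wooden lids, 125 mm across, 6 mm thick, 0.1 kg, loose. Origin: centre of the flange underside, on the tub rim (56 mm above the tub origin when shut); z up. Knob on the axis: 25 mm across, 6 to 27 mm above the origin, narrower at its root. Below: a tapered plug 6 mm deep, 112 to 104 mm across, that locates loosely in the tub; the lid can lie flat on it.
- lid_3: One of three identical wooden lids, 125 mm across, 6 mm thick, 0.1 kg, loose. Origin: centre of the flange underside, on the tub rim (56 mm above the tub origin when shut); z up. Knob on the axis: 25 mm across, 6 to 27 mm above the origin, narrower at its root. Below: a tapered plug 6 mm deep, 112 to 104 mm across, that locates loosely in the tub; the lid can lie flat on it.
- timer: Small white plastic desk timer, a slab 66 mm long (x, -33 to 33), 50 mm wide (y), 15 mm thick (z, 0 to 15), about 80 g. Origin: centre of its back face, the face it lies on in the tub. +z points out of the dark display face, +x to the end with the grey start bar (its upper end). The plain sides can be gripped 50 mm apart.
- timer_foot (a point): Middle of the timer's lower end face (the end opposite the start bar), 33 mm from the middle of the timer and half way through its thickness. Axes as the timer's.
- bar_top (a point): Middle of the outer surface of the start bar. The bar is 32 mm wide by 9 mm thick, mid-thickness of the timer, and stands 7 mm out of the timer's upper end when not pressed.
- start_bar (a joint): Travel of the sprung start bar into the timer, m: 0 released, 0.004 fully down. It takes about 1.2 N to start moving and 4.4 N to be fully down, and springs back when let go.
- wave_stand: Phone stand bent from one strip of dark wood 7 mm thick, 38 mm wide (y), like a wave in side view; loose, about 0.25 kg. Origin: on the desk under it; -x is the user's side, z up. From x -56 mm: a lip sloping outward (tip 28 mm high), a trough, a straight back, a rounded crest (62 mm high, x 9), a tail down to the desk at x 81. Narrower than the timer by 6 mm each side.
- trough (a point): Lowest point of the trough's upper surface, mid-strip, 7 mm above the desk at stand x -27. Axes as the stand's. Between lip and back the trough is about 20 mm wide just above its floor and opens upward.
- back (a point): Middle of the front face of the stand's straight back, 32 mm above the desk; axes as the stand's. The back is 36 mm long and leans 70 degrees from the desk, its top away from the user (+x); a thing with its foot in the trough leans on it and the crest, 20 to 32 degrees off upright as its foot settles.
- tape_roll: Roll of clear tape lying flat in one of the tubs: ring 56 mm outside, 36 mm hole, 18 mm high. Origin: centre of its underside.
- note_block: Plain paper note block lying in one of the tubs: 50 x 50 x 18 mm. Origin: centre of its underside.
- dispenser: Bystander: push-button toothpick dispenser, clear and white plastic, 62 x 62 mm, 85 mm high with the round button on top, a small tray sticking out 21 mm on its -x side. Origin: centre of its underside. Light and loose.
- headphone_stand: Bystander: black steel headphone stand, round base 110 mm across, post to 254 mm high, bowed 114 mm cross-bar along y on top. Origin: centre of its underside.
- mug: Bystander: empty yellow mug lying on its side, 80 mm across, 90 mm long along x, handle at +y reaching to 71 mm from the mug's axis and drooping to the desk. Origin: on the desk under its middle.
Not all that is in view belongs to the job. Leave any red look-alike of the lid_1 alone.

How it is judged:
By the outcome, as a careful person would: the job done as asked, in the order asked, and still so for the second after the job is handed in, with the robot touching nothing.
It also fails if it takes over 72 s, if anything falls off the work surface, if the arm or the gripper's body presses on something with over 40 N, if the wrist force passes 120 N, or if a joint passes its speed limit or range.

### The arm

A 7-joint arm with a two-finger parallel gripper is mounted at the origin on the work surface. World frame = base frame: x ahead of the robot, y to its left, z up, the work surface at z = 0. Lengths are in m, angles in rad, forces in N, time in s.
With the tool pointing down it reaches from about 0.4 to 0.85 m from the base axis. Payload 10.4 kg.
Tool frame: the origin (TCP) lies at the very end of the fingers, on their centre line; the grasp point (between the pads) lies 19 mm behind it (manip.grip_depth is the distance from the TCP to the grasp point, in m); z points along the fingers, x is the direction in which the jaws open and shut, and the axes are right-handed (so a half turn about z gives the same grasp; the last joint's range is limited). The gripper opens to 85 mm and grips with 20 to 120 N. Pads are 22 mm wide; open, the fingers measure 114 mm over their backs; the gripper's body (76 mm by 85 mm) begins 54 mm behind the grasp point. The pads swing forward as they close: fully open they stand 13 mm farther back than shut.
Start: joints at [1.168, 0.332, -0.065, 1.46, 0.022, 1.35, -0.088], TCP at [0.232, -0.58, 0.231] pointing down, gripper open.
Joint ranges: [-2.6, 2.6], [-0.5, 2.12], [-1.47, 1.34], [0.16, 2.42], [-1.27, 4.41], [0.06, 2.06], [-2.6, 2.6]. Speed limits (rad/s): [2.22, 2.22, 2.79, 2.79, 3.14, 3.14, 3.14].

### API

Orientations are given as a unit quaternion [x, y, z, w].
In Python, from workcell import manip, cams gives the robot as it stands. The module is installed in compiled form; this text tells all that it offers.
- The arm moves only by the tool move_arm, never from a script. Its arguments are lists of equal length, an entry for each row: "claw": the opening, from 0 (shut) to 1 (fully open); "dp": the shift along the tool's x, y, z as a fraction of full scale, a list of three; "turn": the turn, a rotation vector about the tool's x, y, z as a fraction of full scale, a list of three. A call has 1 to 8 rows; each row shifts and turns the commanded pose from where the row before left it, along the tool's axes as they then stand; what a row does not reach is not made up. Full scale, the value 1, is 200 mm for a shift and 45 degrees for a turn. A row lasts 1/12 s, in which the tool goes at most 41.7 mm and 7.16 degrees, less where a joint would pass 70% of its speed; a pose out of reach is approached as far as the arm can. A call with a number of a shift or a turn outside -1 to 1 is refused whole. A call with a gripper value outside its range is refused whole. The fingers move at their own pace and stop on an object; "grip_force" is the grip in N (left out, the last holds). Time passes only in rows, so rows that do not move let the fingers close. It gives the time, the measured TCP pose, the force and the opening at its end, in the units of the state.
- manip.get_obs(): the state, without advancing time (a new reading comes with each control period).
- cams.camera(name): name is "side" or "top"; returns the picture (384x512x3 uint8, red, green, blue); there is no depth.
- cams.camera_info(name): a dict with "fx", "fy", "cx", "cy" (pixels), "dist" ([k1, k2, p1, p2, k3] as OpenCV has them; the pictures are not rectified), "pose" (4x4, takes a point from camera to world coordinates). Camera axes: x right, y down, z forward; pixel columns grow to the right and rows downward; lengths in m; the calibration is good to about 2 mm. A picture is of the moment at which its call begins. camera_info takes no time and is no camera call.
- manip.hand_in(): hands the job in, once; it reports no verdict.
The state is a dict: "clock": time; "joint_pos": joint angles; "joint_velocities": joint speeds; "tau": joint torques, N m; "position": TCP position; "ee_rot": TCP orientation; "ft_force": force on the tool from outside, world axes, zero at the start; "torque": the same for the moment, N m; "grip_width": opening from 0.0 (shut) to 1.0 (fully open).
Only numpy, scipy, OpenCV 4.12 (cv2) and the standard library are available. Lean on these libraries where they do the work, as an engineer would, in place of code of your own. Each camera call takes 0.05 s, during which the arm holds its last target.

## Working session

There is one attempt and no reset: what is moved stays moved. The work goes in short steps, Python scripts to look and compute and a tool call to move; the robot and the scene stay as the last step left them, time stands still between calls to the robot, and variables do not carry over. Pictures are saved under pics/ and viewed, and the job is handed in when it is done.

Besides the shell and the picture viewer there is one more tool, called as name(argument=value, ...), one argument or row to a line, values as JSON. move_arm: Moves the arm, as the interface text tells. Shift numbers are shares of 200 mm and turn numbers shares of 45 degrees, none past 1 either way. Its arguments: {"type":"object","properties":{"claw":{"type":"array","items":{"type":"number"}},"dp":{"type":"array","items":{"type":"array","items":{"type":"number"}}},"turn":{"type":"array","items":{"type":"array","items":{"type":"number"}}},"grip_force":{"type":"number"}},"required":["claw","dp","turn"]}

```bash
ls; mkdir -p pics; python3 - <<'E'
from workcell import manip,cams
import cv2
print(manip.get_obs())
print([a for a in dir(manip) if a[0]!='_'], manip.grip_depth)
for n in("top","side"):
    im=cams.camera(n); cv2.imwrite(f"pics/{n}0.png",im[:,:,::-1]); print(cams.camera_info(n))
E
```

```text
pics
{'clock': 0.0, 'joint_pos': array([ 1.16840991,  0.33283843, -0.0647397 ,  1.46094653,  0.02160523,
        1.34989665, -0.08851447]), 'joint_velocities': array([ 2.43731674e-03, -7.92229073e-04,  9.51571847e-05, -9.50462130e-04,
       -6.90703273e-04,  2.82746972e-05, -1.19591132e-03]), 'tau': array([ 4.00948693e-04, -6.25449944e+01,  4.93327354e-02, -3.91599977e+01,
        1.61501410e-02,  1.00463151e-02,  3.01069838e-05]), 'position': array([ 0.23157692, -0.5801087 ,  0.23053443]), 'ee_rot': array([ 8.27877868e-01, -5.60907970e-01, -5.92311301e-04, -3.66396433e-04]), 'ft_force': array([-0.02176162,  0.27896179,  0.38421006]), 'torque': array([ 0.02837693, -0.05120333,  0.00219021]), 'grip_width': 1.0063143691587946}
['MotionError', 'get_obs', 'grip_depth', 'hand_in'] 0.0187
{'fx': 430.74590852283984, 'fy': 430.74590852283984, 'cx': 261.5831932647415, 'cy': 193.1264494278098, 'dist': array([0.02187596, 0.        , 0.        , 0.        , 0.        ]), 'pose': array([[ 0.02008567, -0.99458413,  0.1019754 ,  0.3732551 ],
       [-0.99970468, -0.01858356,  0.01565894,  0.08569735],
       [-0.01367906, -0.10225981, -0.99466367,  1.653476  ],
       [ 0.        ,  0.        ,  0.        ,  1.        ]])}
{'fx': 377.46629551460865, 'fy': 377.46629551460865, 'cx': 255.48135276757716, 'cy': 189.25851545050975, 'dist': array([-0.06226091,  0.        ,  0.        ,  0.        ,  0.        ]), 'pose': array([[-0.99109324, -0.09725454,  0.09097111,  0.42921377],
       [-0.13309647,  0.74606411, -0.65243672,  0.90508647],
       [-0.00441785, -0.65873356, -0.75236333,  1.01779571],
       [ 0.        ,  0.        ,  0.        ,  1.        ]])}
```

```bash
python3 - <<'E'
import cv2
for n in("top","side"):
    im=cv2.imread(f"pics/{n}0.png"); cv2.imwrite(f"pics/{n}0b.png",cv2.resize(im,(796,597),interpolation=cv2.INTER_CUBIC))
E
```

```text
(no output)
```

View pics/top0b.png

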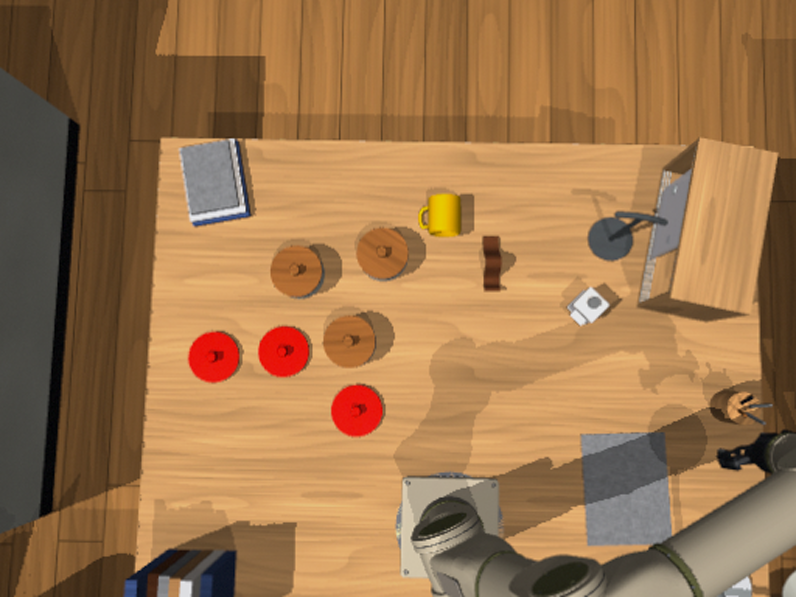

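View pics/side0b.png

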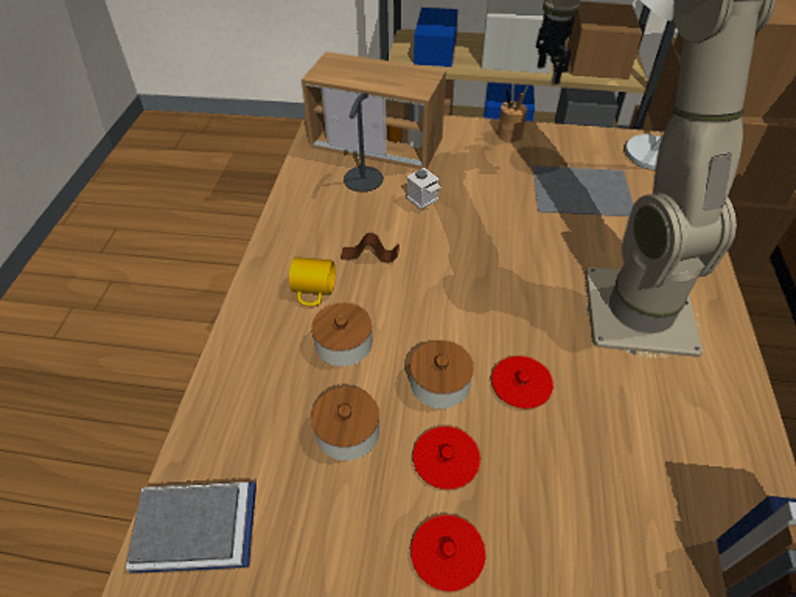

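The top view shows three brown-lidded tubs at about (297,268), (382,250) and (349,338) in the enlarged picture. The wave stand is at (491,262), with its lip side still to be determined. The red lids are decoys.

```bash
cat > h.py <<'E'
import numpy as np,cv2
from workcell import manip,cams
from scipy.spatial.transform import Rotation as R
def ray(n,u,v):
    c=cams.camera_info(n);K=np.array([[c['fx'],0,c['cx']],[0,c['fy'],c['cy']],[0,0,1]])
    p=cv2.undistortPoints(np.array([[[u,v]]],float),K,c['dist'])[0,0]
    P=c['pose'];return P[:3,3],P[:3,:3]@np.array([p[0],p[1],1])
def onz(n,u,v,z):
    o,d=ray(n,u,v);return o+d*(z-o[2])/d[2]
def proj(n,X):
    c=cams.camera_info(n);K=np.array([[c['fx'],0,c['cx']],[0,c['fy'],c['cy']],[0,0,1]])
    P=np.linalg.inv(c['pose']);r=cv2.Rodrigues(P[:3,:3])[0]
    return cv2.projectPoints(np.array(X,float).reshape(-1,1,3),r,P[:3,3],K,c['dist'])[0][:,0]
def tri(p):
    A=np.zeros((3,3));b=np.zeros(3)
    for n,u,v in p:
        o,d=ray(n,u,v);d=d/np.linalg.norm(d);M=np.eye(3)-np.outer(d,d);A+=M;b+=M@o
    return np.linalg.solve(A,b)
def crop(n,src,x,y,w,h,out,s=None):
    im=cv2.imread(src);s=s or int(min(790//w,590//h))
    c=cv2.resize(im[y:y+h,x:x+w],None,fx=s,fy=s,interpolation=cv2.INTER_CUBIC)
    for i in range(0,w,10):
        cv2.line(c,(i*s,0),(i*s,6 if i%50 else 14),(0,0,255),1)
        if (x+i)%20==0 : cv2.putText(c,str(x+i),(i*s,24),0,.4,(0,0,255),1)
    for i in range(0,h,10):
        cv2.line(c,(0,i*s),(6,i*s),(0,0,255),1)
        if (y+i)%20==0 : cv2.putText(c,str(y+i),(8,i*s+4),0,.4,(0,0,255),1)
    cv2.imwrite(out,c)
def snap(n,name):
    im=cams.camera(n)[:,:,::-1];cv2.imwrite(f"pics/{name}.png",im)
E
python3 - <<'E'
from h import *
crop('top','pics/top0.png',160,110,190,130,'pics/ct.png',4)
crop('side','pics/side0.png',180,90,160,210,'pics/cs.png')
E
```

```text
(no output)
```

View pics/ct.png

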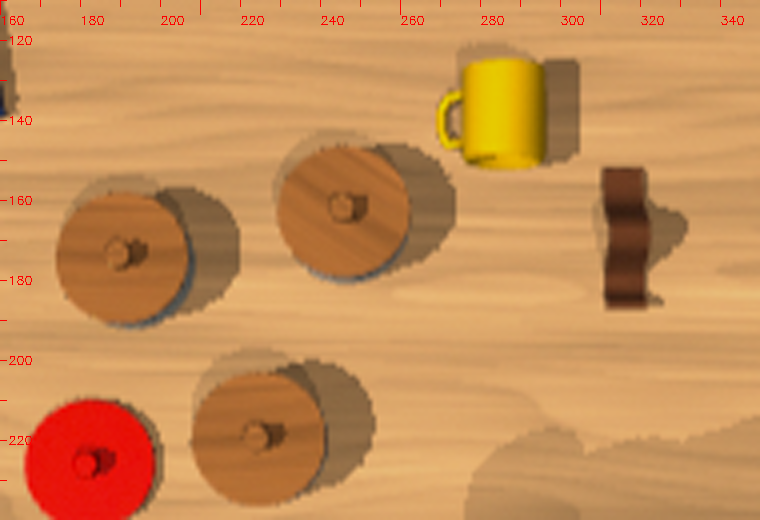

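```bash
python3 - <<'E'
from h import *
crop('side','pics/side0.png',180,140,190,150,'pics/cs.png',4)
E
```

```text
(no output)
```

View pics/cs.png

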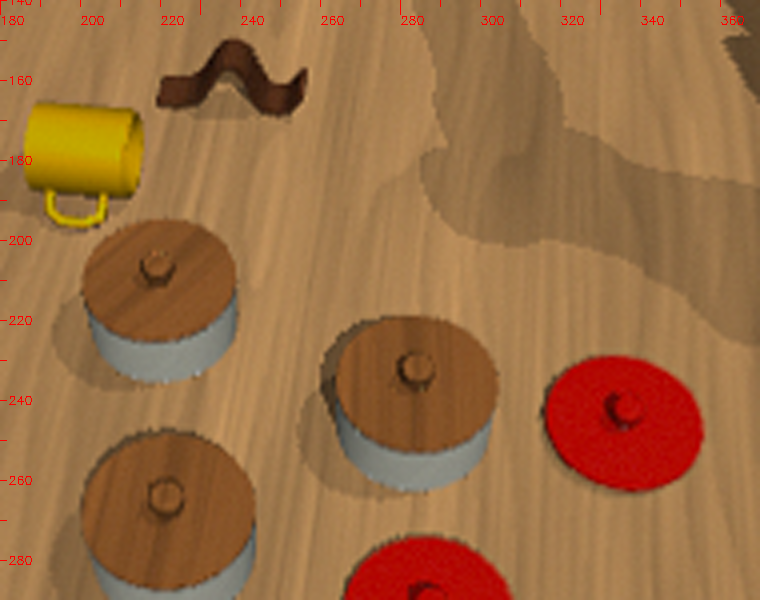

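```bash
python3 - <<'E'
from h import *
np.set_printoptions(precision=4,suppress=True)
for nm,f,k,ks,fs in [('A',(190.4,174.5),(189.5,173.2),(221.5,263.5),(222,267.5)),('B',(245.9,162.9),(245,161.8),(219,206.3),(219.7,210)),('C',(224.9,219.7),(224,218.8),(284.2,232),(283.8,236))]:
    print(nm,onz('top',*f,.062),onz('side',*fs,.062),onz('top',*k,.083),onz('side',*ks,.083),tri([('top',*k),('side',*ks)]))
# stand
print('tail corners',onz('top',310.5,152,.004),onz('top',321.2,152,.004))
print('lip corners',onz('top',311,186.8,.026),onz('top',321.8,186.8,.026))
print('lip side',tri([('top',311,186.8),('side',256,158.5)]))
E
```

```text
A [0.6014 0.3782 0.062 ] [0.6001 0.3831 0.062 ] [0.6032 0.3778 0.083 ] [0.6002 0.3823 0.083 ] [0.6027 0.3788 0.077 ]
B [0.649  0.1717 0.062 ] [0.6471 0.179  0.062 ] [0.6494 0.174  0.083 ] [0.6474 0.1806 0.083 ] [0.65   0.1744 0.0751]
C [0.4352 0.2443 0.062 ] [0.4343 0.2522 0.062 ] [0.4376 0.2456 0.083 ] [0.4342 0.252  0.083 ] [0.4361 0.2464 0.0752]
tail corners [ 0.7063 -0.0749  0.004 ] [ 0.707  -0.1163  0.004 ]
lip corners [ 0.5678 -0.0758  0.026 ] [ 0.5685 -0.1167  0.026 ]
lip side [ 0.5632 -0.0724  0.0606]
```

```bash
python3 - <<'E'
from h import *
crop('top','pics/top0.png',295,140,45,55,'pics/c1.png',10)
crop('side','pics/side0.png',210,140,60,40,'pics/c2.png',12)
E
```

```text
(no output)
```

View pics/c1.png

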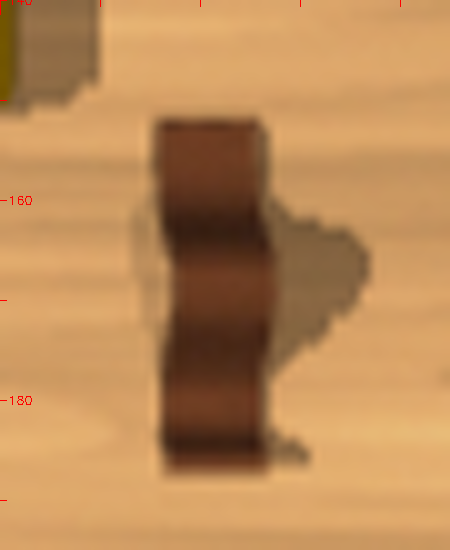

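View pics/c2.png

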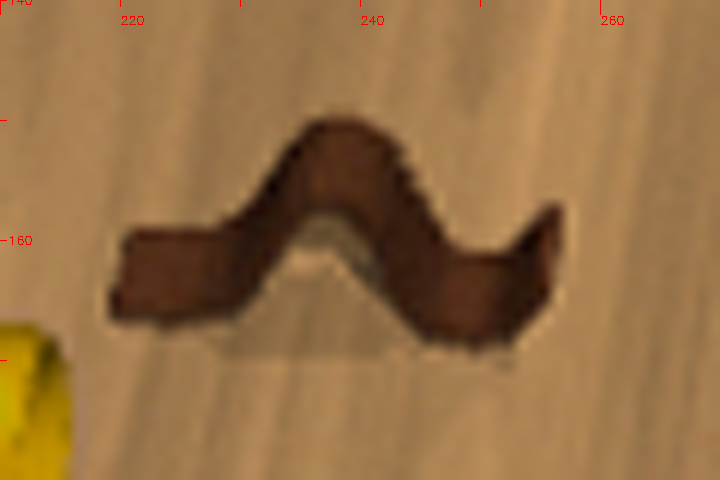

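The stand's lip faces the robot (-x), its tail points away and its y position is about -0.096. I'll move above tub B's knob and use the known TCP there to check the camera calibration.

```bash
cat >> h.py <<'E'
def delta(target,Rt=None):
    "shift fraction from current pose in tool axes; turn fraction"
    o=manip.get_obs();r=R.from_quat(o['ee_rot'])
    d=r.inv().apply(np.array(target)-o['position'])
    n=int(np.ceil(np.linalg.norm(d)/.0405))
    print('tool shift mm',np.round(d*1000,1),'total frac',np.round(d/.2,4),'rows',n,'per row',np.round(d/.2/max(n,1),4))
    print('tool axes',np.round(r.as_matrix().T,3).tolist())
def log():
    o=manip.get_obs();import json
    open('log.txt','a').write(json.dumps([o['joint_pos'].tolist(),o['position'].tolist(),o['ee_rot'].tolist()])+'\n')
    print('t',round(o['clock'],2),'p',np.round(o['position'],4),'q',np.round(o['ee_rot'],3),'j',np.round(o['joint_pos'],3),'F',np.round(o['ft_force'],1),'g',round(o['grip_width'],3))
E
python3 - <<'E'
from h import *
log();delta([.649,.174,.2])
E
```

```text
t 0.1 p [ 0.2316 -0.5801  0.2306] q [ 0.828 -0.561 -0.001 -0.   ] j [ 1.168  0.333 -0.065  1.461  0.022  1.35  -0.088] F [ 0.5  0.2 -0.5] g 1.001
tool shift mm [-545.6 -667.3   31.3] total frac [-2.7278 -3.3364  0.1564] rows 22 per row [-0.124  -0.1517  0.0071]
tool axes [[0.371, -0.929, -0.001], [-0.929, -0.371, 0.0], [-0.001, 0.001, -1.0]]
```

move_arm(
  claw=[0.5, 0.5, 0.5, 0.5, 0.5, 0.5, 0.5, 0.5],
  dp=[
    [-0.124, -0.1517, 0],
    [-0.124, -0.1517, 0],
    [-0.124, -0.1517, 0],
    [-0.124, -0.1517, 0],
    [-0.124, -0.1517, 0],
    [-0.124, -0.1517, 0],
    [-0.124, -0.1517, 0],
    [-0.124, -0.1517, 0],
  ],
  turn=[
    [0, 0, 0],
    [0, 0, 0],
    [0, 0, 0],
    [0, 0, 0],
    [0, 0, 0],
    [0, 0, 0],
    [0, 0, 0],
    [0, 0, 0],
  ],
)

```text
clock: 0.77
position: [0.3839, -0.3044, 0.2312]
ee_rot: [0.828, -0.561, -0.0, 0.0]
ft_force: [0.2, -1.1, -0.5]
grip_width: 0.502
```

move_arm(
  claw=[0.5, 0.5, 0.5, 0.5, 0.5, 0.5, 0.5, 0.5],
  dp=[
    [-0.124, -0.1517, 0],
    [-0.124, -0.1517, 0],
    [-0.124, -0.1517, 0],
    [-0.124, -0.1517, 0],
    [-0.124, -0.1517, 0],
    [-0.124, -0.1517, 0],
    [-0.124, -0.1517, 0],
    [-0.124, -0.1517, 0],
  ],
  turn=[
    [0, 0, 0],
    [0, 0, 0],
    [0, 0, 0],
    [0, 0, 0],
    [0, 0, 0],
    [0, 0, 0],
    [0, 0, 0],
    [0, 0, 0],
  ],
)

```text
clock: 1.43
position: [0.5359, -0.0303, 0.2312]
ee_rot: [0.828, -0.561, 0.0, 0.0]
ft_force: [1.5, -1.0, 0.4]
grip_width: 0.5
```

```bash
python3 - <<'E'
from h import *
log();delta([.649,.174,.16])
E
```

```text
t 1.43 p [ 0.5359 -0.0303  0.2312] q [ 0.828 -0.561  0.     0.   ] j [ 0.485  0.184 -0.574  1.67   0.103  1.318 -1.299] F [ 1.5 -1.   0.4] g 0.5
tool shift mm [-147.8 -180.8   71.2] total frac [-0.7392 -0.9038  0.3558] rows 7 per row [-0.1056 -0.1291  0.0508]
tool axes [[0.37, -0.929, 0.0], [-0.929, -0.37, 0.0], [-0.0, -0.0, -1.0]]
```

move_arm(
  claw=[0.5, 0.5, 0.5, 0.5, 0.5, 0.5, 0.5, 0.5],
  dp=[
    [-0.1056, -0.1291, 0.0508],
    [-0.1056, -0.1291, 0.0508],
    [-0.1056, -0.1291, 0.0508],
    [-0.1056, -0.1291, 0.0508],
    [-0.1056, -0.1291, 0.0508],
    [-0.1056, -0.1291, 0.0508],
    [-0.1056, -0.1291, 0.0508],
    [0, 0, 0],
  ],
  turn=[
    [0, 0, 0],
    [0, 0, 0],
    [0, 0, 0],
    [0, 0, 0],
    [0, 0, 0],
    [0, 0, 0],
    [0, 0, 0],
    [0, 0, 0],
  ],
)

```text
clock: 2.1
position: [0.6475, 0.1793, 0.1564]
ee_rot: [0.83, -0.558, -0.003, 0.0]
ft_force: [-0.6, 1.5, -0.2]
grip_width: 0.501
```

```bash
python3 - <<'E'
from h import *
log();snap('top','t1');snap('side','s1')
o=manip.get_obs()
print(proj('top',o['position']),proj('side',o['position']))
crop('top','pics/t1.png',205,120,80,80,'pics/t1c.png',7)
crop('side','pics/s1.png',170,130,110,110,'pics/s1c.png',5)
E
```

```text
t 2.1 p [0.6475 0.1793 0.1564] q [ 0.83  -0.558 -0.003  0.   ] j [ 0.088  0.556 -0.609  1.388  0.314  1.299 -1.719] F [-0.6  1.5 -0.2] g 0.501
[[243.90832346 158.49867228]] [[217.35375612 188.9938375 ]]
```

View pics/t1c.png

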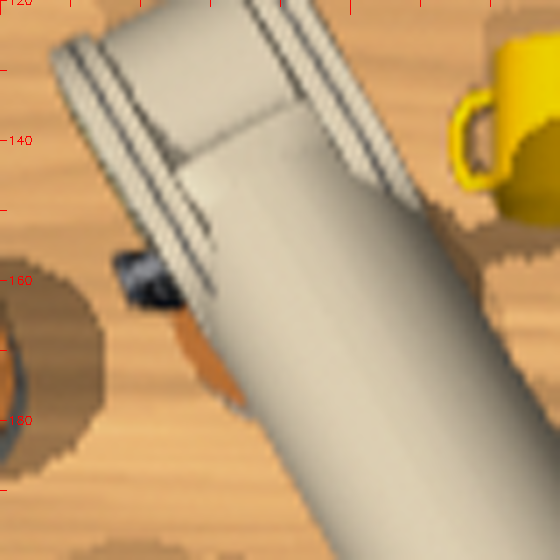

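View pics/s1c.png

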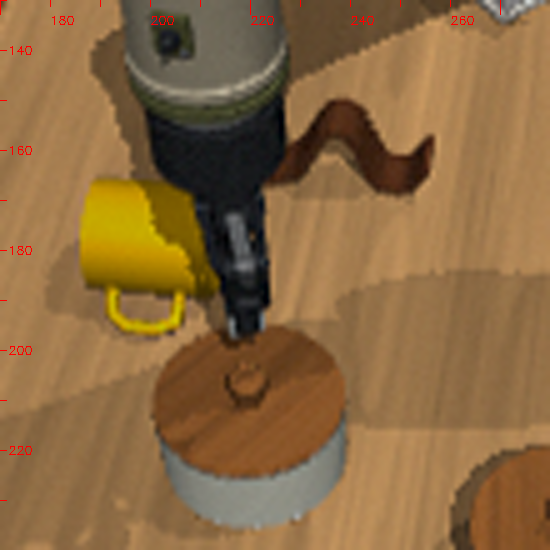

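move_arm(
  claw=[0.5, 0.5],
  dp=[
    [0, 0, 0],
    [0, 0, 0],
  ],
  turn=[
    [0, 0, 0],
    [0, 0, 0],
  ],
)

```text
clock: 2.37
position: [0.6488, 0.1708, 0.1606]
ee_rot: [0.827, -0.562, 0.001, 0.0]
ft_force: [-0.3, -0.2, -0.3]
grip_width: 0.506
```

```bash
python3 - <<'E'
from h import *
log();snap('side','s2')
r=R.from_quat(manip.get_obs()['ee_rot']);p=manip.get_obs()['position']
for w in(.021,.0275):
  for s in(1,-1):
    print(w,s,proj('side',p+r.apply([s*w,0,0])),proj('side',p+r.apply([s*w,0,-.012])),proj('top',p+r.apply([s*w,0,0])))
crop('side','pics/s2.png',195,165,50,50,'pics/s2c.png',11)
E
```

```text
t 2.37 p [0.6488 0.1708 0.1606] q [ 0.827 -0.562  0.001  0.   ] j [ 0.097  0.546 -0.606  1.391  0.313  1.3   -1.716] F [-0.3 -0.2 -0.3] g 0.506
0.021 1 [[215.98370506 182.72575322]] [[215.65999579 180.08072868]] [[250.3822976  156.05253128]]
0.021 -1 [[218.43321122 192.80225242]] [[218.12047634 190.17457289]] [[239.17945412 160.2110928 ]]
0.0275 1 [[215.61509809 181.20814673]] [[215.28982991 178.56090128]] [[252.11480452 155.4092906 ]]
0.0275 -1 [[218.82309581 194.40476147]] [[218.51220619 191.78025636]] [[237.44436906 160.85504252]]
```

View pics/s2c.png

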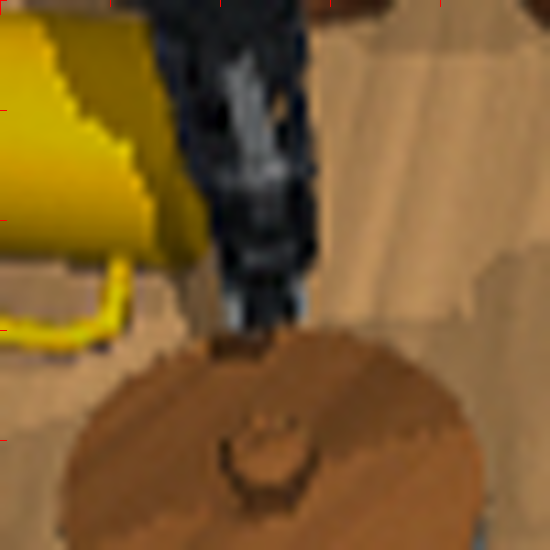

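move_arm(
  claw=[0.5, 0.5, 0.5, 0.5, 0.5],
  dp=[
    [0, 0, 0.16],
    [0, 0, 0.16],
    [0, 0, 0.11],
    [0, 0, 0.04],
    [0, 0, 0],
  ],
  turn=[
    [0, 0, 0],
    [0, 0, 0],
    [0, 0, 0],
    [0, 0, 0],
    [0, 0, 0],
  ],
)

```text
clock: 2.83
position: [0.6476, 0.1709, 0.0647]
ee_rot: [0.828, -0.561, -0.001, 0.001]
ft_force: [-0.6, 0.5, 0.3]
grip_width: 0.497
```

```bash
python3 - <<'E'
from h import *
log();snap('side','s3')
crop('side','pics/s3.png',180,165,80,70,'pics/s3c.png',8)
E
```

```text
t 2.83 p [0.6476 0.1709 0.0647] q [ 0.828 -0.561 -0.001  0.001] j [ 0.084  0.632 -0.578  1.478  0.363  1.142 -1.751] F [-0.6  0.5  0.3] g 0.497
```

View pics/s3c.png

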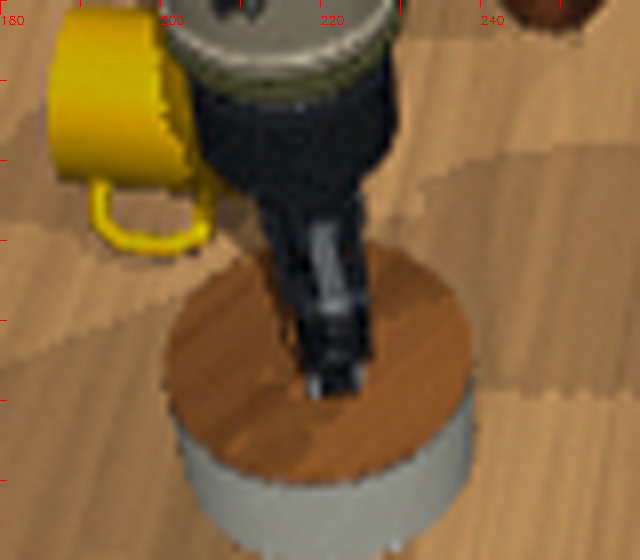

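move_arm(
  claw=[0.1, 0.1, 0.1, 0.1, 0.1, 0.1, 0.1],
  dp=[
    [0, 0, 0],
    [0, 0, 0],
    [0, 0, 0],
    [0, 0, -0.15],
    [0, 0, -0.2],
    [0, 0, -0.2],
    [0, 0, -0.05],
  ],
  turn=[
    [0, 0, 0],
    [0, 0, 0],
    [0, 0, 0],
    [0, 0, 0],
    [0, 0, 0],
    [0, 0, 0],
    [0, 0, 0],
  ],
  grip_force=30,
)

```text
clock: 3.47
position: [0.6509, 0.1738, 0.1945]
ee_rot: [0.828, -0.561, 0.003, -0.004]
ft_force: [0.3, 0.1, -0.4]
grip_width: 0.273
```

```bash
python3 - <<'E'
from h import *
log();snap('side','s4')
crop('side','pics/s4.png',160,130,130,110,'pics/s4c.png',5)
E
```

```text
t 3.47 p [0.6509 0.1738 0.1945] q [ 0.828 -0.561  0.003 -0.004] j [ 0.096  0.523 -0.614  1.351  0.301  1.35  -1.708] F [ 0.3  0.1 -0.4] g 0.273
```

View pics/s4c.png

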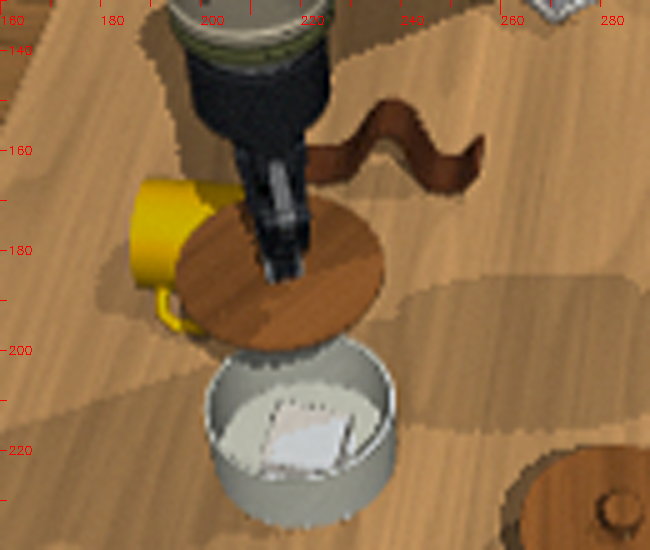

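Tub B holds the plain note block (a white slab near (221,218)). I'll put its lid back.

move_arm(
  claw=[0.1, 0.1, 0.1, 0.1, 0.1, 0.1, 0.1],
  dp=[
    [0, 0, 0.15],
    [0, 0, 0.15],
    [0, 0, 0.15],
    [0, 0, 0.08],
    [0, 0, 0.04],
    [0, 0, 0.025],
    [0, 0, 0],
  ],
  turn=[
    [0, 0, 0],
    [0, 0, 0],
    [0, 0, 0],
    [0, 0, 0],
    [0, 0, 0],
    [0, 0, 0],
    [0, 0, 0],
  ],
)

```text
clock: 4.1
position: [0.6487, 0.1725, 0.0687]
ee_rot: [0.828, -0.561, 0.0, -0.0]
ft_force: [0.7, 0.6, -0.0]
grip_width: 0.267
```

move_arm(
  claw=[0.5, 0.5, 0.5],
  dp=[
    [0, 0, 0],
    [0, 0, 0],
    [0, 0, 0],
  ],
  turn=[
    [0, 0, 0],
    [0, 0, 0],
    [0, 0, 0],
  ],
)

```text
clock: 4.35
position: [0.649, 0.1725, 0.0679]
ee_rot: [0.828, -0.561, 0.0, -0.0]
ft_force: [-0.8, -0.0, -0.6]
grip_width: 0.498
```

```bash
python3 - <<'E'
from h import *
log();snap('side','s5')
crop('side','pics/s5.png',180,165,80,70,'pics/s5c.png',8)
delta([.436,.245,.13])
E
```

```text
t 4.35 p [0.649  0.1725 0.0679] q [ 0.828 -0.561  0.    -0.   ] j [ 0.083  0.629 -0.58   1.475  0.362  1.144 -1.75 ] F [-0.8 -0.  -0.6] g 0.498
tool shift mm [-146.3  170.8  -62.5] total frac [-0.7315  0.8538 -0.3126] rows 6 per row [-0.1219  0.1423 -0.0521]
tool axes [[0.371, -0.929, 0.0], [-0.929, -0.371, -0.001], [0.001, 0.0, -1.0]]
```

View pics/s5c.png

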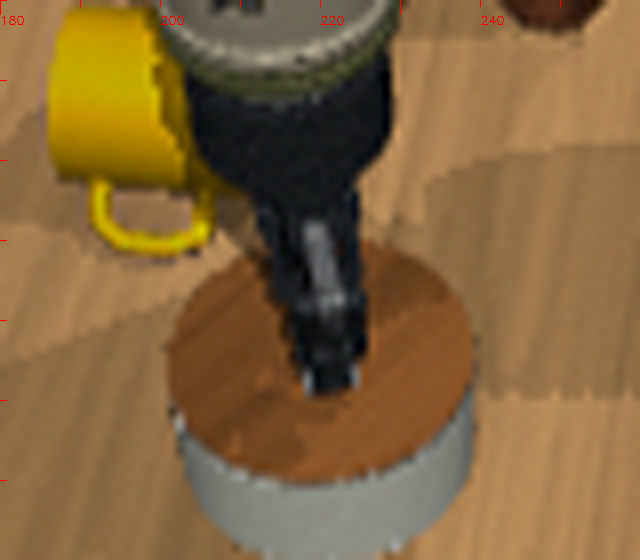

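move_arm(
  claw=[0.5, 0.5, 0.5, 0.5, 0.5, 0.5, 0.5, 0.5],
  dp=[
    [0, 0, -0.16],
    [-0.11, 0.12, -0.12],
    [-0.125, 0.147, -0.0326],
    [-0.125, 0.147, 0],
    [-0.125, 0.147, 0],
    [-0.125, 0.147, 0],
    [-0.1215, 0.1458, 0],
    [0, 0, 0.1],
  ],
  turn=[
    [0, 0, 0],
    [0, 0, 0],
    [0, 0, 0],
    [0, 0, 0],
    [0, 0, 0],
    [0, 0, 0],
    [0, 0, 0],
    [0, 0, 0],
  ],
)

```text
clock: 5.07
position: [0.4315, 0.2494, 0.1131]
ee_rot: [0.83, -0.558, 0.002, -0.002]
ft_force: [1.1, 1.3, 0.2]
grip_width: 0.5
```

move_arm(
  claw=[0.5, 0.5, 0.5],
  dp=[
    [0, 0, 0.1],
    [0, 0, 0.05],
    [0, 0, 0],
  ],
  turn=[
    [0, 0, 0],
    [0, 0, 0],
    [0, 0, 0],
  ],
)

```text
clock: 5.32
position: [0.4347, 0.2441, 0.078]
ee_rot: [0.828, -0.561, -0.001, 0.001]
ft_force: [0.2, -0.6, 0.1]
grip_width: 0.5
```

```bash
python3 - <<'E'
from h import *
log();snap('side','s6')
crop('side','pics/s6.png',240,175,80,80,'pics/s6c.png',7)
delta([.436,.245,.0655])
E
```

```text
t 5.32 p [0.4347 0.2441 0.078 ] q [ 0.828 -0.561 -0.001  0.001] j [ 0.05   0.291 -0.729  1.928  0.227  1.009 -1.971] F [ 0.2 -0.6  0.1] g 0.5
tool shift mm [-0.1 -0.7 13.7] total frac [-0.0006 -0.0037  0.0685] rows 1 per row [-0.0006 -0.0037  0.0685]
tool axes [[0.371, -0.929, -0.0], [-0.929, -0.371, 0.002], [-0.002, -0.0, -1.0]]
```

View pics/s6c.png

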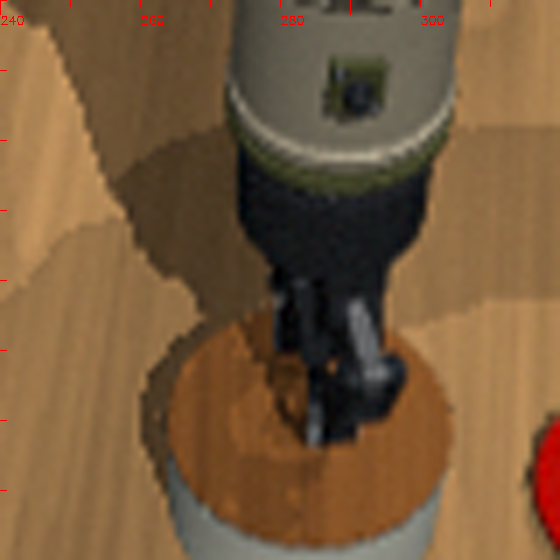

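move_arm(
  claw=[0.5, 0.5, 0.1, 0.1, 0.1, 0.1, 0.1, 0.1],
  dp=[
    [0, 0, 0.05],
    [0, 0, 0.01],
    [0, 0, 0],
    [0, 0, 0],
    [0, 0, 0],
    [0, 0, -0.15],
    [0, 0, -0.2],
    [0, 0, -0.2],
  ],
  turn=[
    [0, 0, 0],
    [0, 0, 0],
    [0, 0, 0],
    [0, 0, 0],
    [0, 0, 0],
    [0, 0, 0],
    [0, 0, 0],
    [0, 0, 0],
  ],
)

```text
clock: 6.03
position: [0.4348, 0.2447, 0.1787]
ee_rot: [0.828, -0.561, -0.001, 0.001]
ft_force: [2.3, -0.0, -1.0]
grip_width: 0.272
```

```bash
python3 - <<'E'
from h import *
log();snap('side','s7')
crop('side','pics/s7.png',220,155,120,100,'pics/s7c.png',6)
E
```

```text
t 6.03 p [0.4348 0.2447 0.1787] q [ 0.828 -0.561 -0.001  0.001] j [ 0.102  0.162 -0.76   1.823  0.119  1.204 -1.885] F [ 2.3 -0.  -1. ] g 0.272
```

View pics/s7c.png

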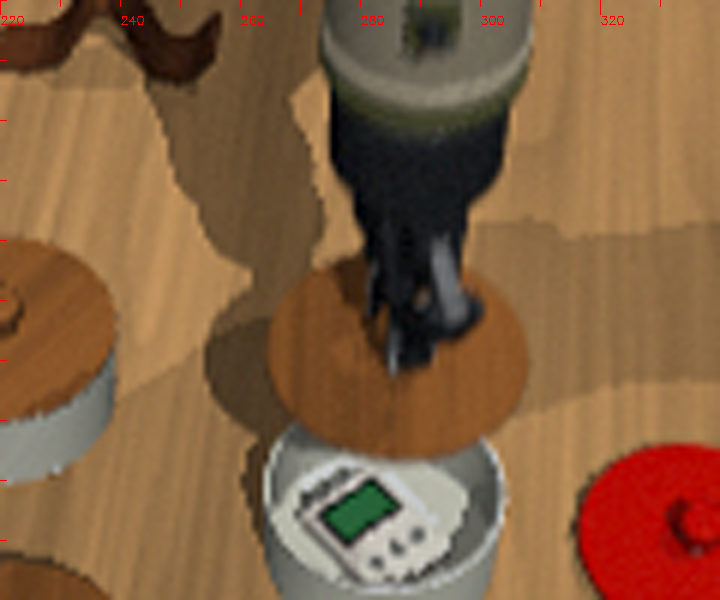

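Tub C holds the timer (display visible near (281,240)). I'll set this lid aside on the desk at about (0.43, 0.08).

move_arm(
  claw=[0.1, 0.1, 0.1, 0.1, 0.1, 0.1, 0.1, 0.1],
  dp=[
    [0.1, 0.044, 0],
    [0.164, 0.0725, 0],
    [0.164, 0.0725, 0],
    [0.164, 0.0725, 0.05],
    [0.164, 0.0725, 0.1],
    [0, 0, 0.2],
    [0, 0, 0.2],
    [0, 0, 0.12],
  ],
  turn=[
    [0, 0, 0],
    [0, 0, 0],
    [0, 0, 0],
    [0, 0, 0],
    [0, 0, 0],
    [0, 0, 0],
    [0, 0, 0],
    [0, 0, 0],
  ],
)

```text
clock: 6.75
position: [0.4283, 0.0786, 0.041]
ee_rot: [0.827, -0.562, -0.001, 0.001]
ft_force: [-0.5, 0.0, -1.3]
grip_width: 0.271
```

move_arm(
  claw=[0.1, 0.1, 0.1, 0.5, 0.5, 0.5],
  dp=[
    [0, 0, 0.08],
    [0, 0, 0.035],
    [0, 0, 0],
    [0, 0, 0],
    [0, 0, 0],
    [0, 0, -0.02],
  ],
  turn=[
    [0, 0, 0],
    [0, 0, 0],
    [0, 0, 0],
    [0, 0, 0],
    [0, 0, 0],
    [0, 0, 0],
  ],
)

```text
clock: 7.25
position: [0.4303, 0.0797, 0.0256]
ee_rot: [0.828, -0.561, 0.001, -0.0]
ft_force: [0.5, -0.2, -0.0]
grip_width: 0.498
```

```bash
python3 - <<'E'
from h import *
log();snap('top','t8');snap('side','s8')
crop('top','pics/t8.png',190,180,130,100,'pics/t8c.png',6)
E
```

```text
t 7.25 p [0.4303 0.0797 0.0256] q [ 0.828 -0.561  0.001 -0.   ] j [ 0.29   0.22  -0.613  2.12   0.169  0.846 -1.616] F [ 0.5 -0.2 -0. ] g 0.498
```

View pics/t8c.png

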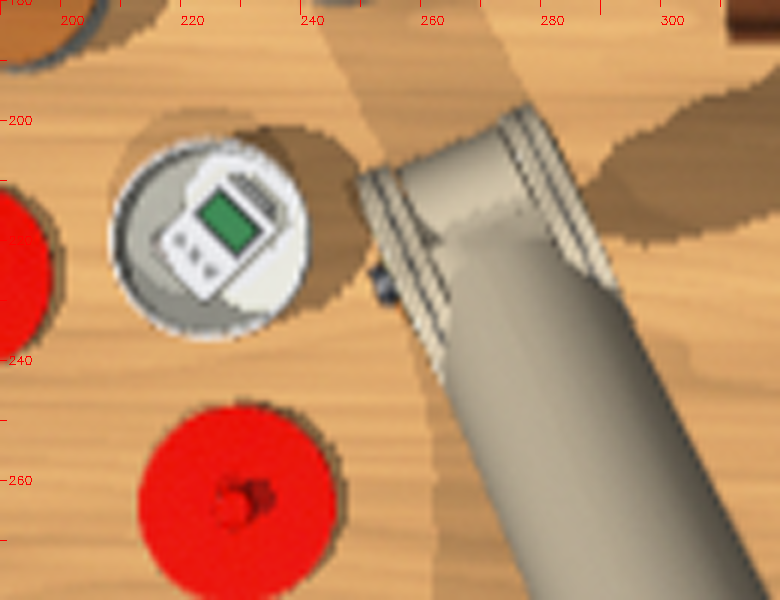

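```bash
python3 - <<'E'
from h import *
crop('top','pics/t8.png',205,198,40,42,'pics/t8d.png',14)
E
```

```text
(no output)
```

View pics/t8d.png

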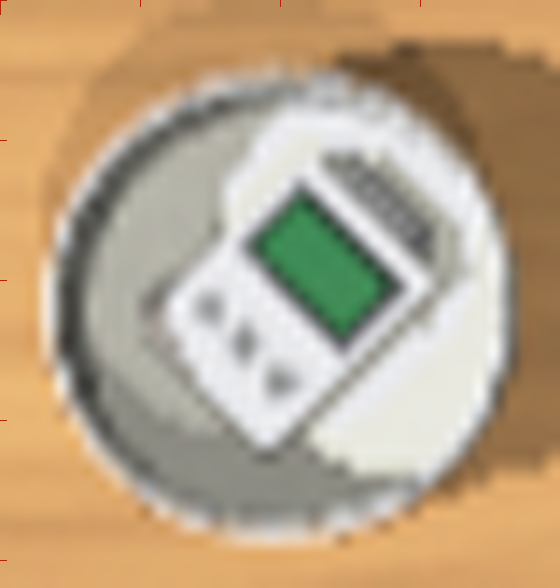

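```bash
python3 - <<'E'
from h import *
f=lambda X,Y:(205+(X+.5)/14-.5,198+(Y+.5)/14-.5)
c=[onz('top',*f(*p),.019) for p in[(265,452),(163,308),(438,285)]]
foot=(c[0]+c[1])/2; d=c[2]-c[0]; print(c)
print('len',np.linalg.norm(d),np.linalg.norm(c[0]-c[1]))
print('center',foot+d/2,'az x',np.degrees(np.arctan2(d[1],d[0])),'az foot edge',np.degrees(np.arctan2(*(c[0]-c[1])[1::-1])))
rim=[(45,310),(512,310),(280,70),(280,540)]
print('tub rim', np.mean([onz('top',*f(*p),.056) for p in rim],axis=0))
# stand with offset fix
g=lambda X,Y:(295+(X+.5)/10-.5,140+(Y+.5)/10-.5)
print('tail',onz('top',*g(160,120),.007),onz('top',*g(260,120),.007))
print('lip tip edges',onz('top',*g(163,472),.028),onz('top',*g(267,472),.028))
print('crest edges',onz('top',*g(172,290),.062),onz('top',*g(273,290),.062))
E
```

```text
[array([0.39853227, 0.25289602, 0.019     ]), array([0.436869  , 0.28171196, 0.019     ]), array([0.44453423, 0.20728894, 0.019     ])]
len 0.06477797975403601 0.04795897220068236
center [0.44070162 0.24450045 0.019     ] az x -44.75303044625042 az foot edge -143.06952406112447
tub rim [0.43628535 0.24646676 0.056     ]
tail [ 0.70745746 -0.07478259  0.007     ] [ 0.70810645 -0.11341217  0.007     ]
lip tip edges [ 0.56769965 -0.07505787  0.028     ] [ 0.5684233  -0.11439254  0.028     ]
crest edges [ 0.63202363 -0.07445702  0.062     ] [ 0.63268346 -0.11201594  0.062     ]
```

```bash
cat > fit.py <<'E'
import numpy as np,json,itertools
from scipy.optimize import least_squares
from scipy.spatial.transform import Rotation as R
D=[json.loads(l) for l in open('log.txt')]
def fk(j,p,s):
    h,L1,a1,b1,L2,a2,b2,L3,a3,c,x0=p
    r=R.from_euler('z',s[0]*j[0]+0);t=np.array([x0*np.cos(s[0]*j[0]),x0*np.sin(s[0]*j[0]),h])
    r=r*R.from_euler('y',j[1]);r=r*R.from_euler('z',s[1]*j[2]);t=t+r.apply([a1,0,L1])
    r=r*R.from_euler('y',j[3]);t=t+r.apply([b1,0,0]);r=r*R.from_euler('z',s[2]*j[4]);t=t+r.apply([a2,0,L2])
    r=r*R.from_euler('y',j[5]);t=t+r.apply([a3,0,0]);r=r*R.from_euler('z',s[3]*j[6]+c);t=t+r.apply([0,0,L3])
    return t,r
if __name__=='__main__':
    best=None
    for s in itertools.product([1,-1],repeat=4):
        def res(p):
            o=[]
            for j,t,q in D:
                tt,rr=fk(j,p,s);o+=list((tt-t)*10)+list((rr.inv()*R.from_quat(q)).as_rotvec())
            return np.array(o+list(1e-3*(np.array(p[:9])-[.35,.4,0,0,.4,0,0,.25,0])))
        for c in(0,3.14,1.57,-1.57):
            f=least_squares(res,[.35,.4,0,0,.4,0,0,.25,0,c,0])
            if best is None or f.cost<best[0]:best=(f.cost,s,f.x)
    print(best);json.dump([best[1],best[2].tolist()],open('kin.json','w'))
    for j,t,q in D:
        tt,rr=fk(j,best[2],best[1]);print(np.round((tt-t)*1000,1),np.round(np.degrees((rr.inv()*R.from_quat(q)).as_rotvec()),2))
E
python3 fit.py
```

```text
(np.float64(0.09621784687070967), (-1, -1, -1, -1), array([ 2.49908732e-01,  4.44439129e-01,  7.95719165e-03, -3.18117654e-02,
        4.92285124e-01,  3.24439312e-02,  1.67738059e-14,  3.31008424e-01,
        6.46024216e-02,  3.14159265e+00,  5.33465433e-02]))
[36.3 20.1 -3.2] [-0.  0. -0.]
[ 0.7  9.2 -0.5] [-0.  0. -0.]
[-0.2  1.2  1.3] [ 0.  0. -0.]
[-0.3  1.4  1.1] [ 0.  0. -0.]
[ 1.4 -1.2  0.9] [-0.  0. -0.]
[-0.9  2.   0.6] [-0.  0. -0.]
[ 1.4 -1.2  0.6] [-0.  0. -0.]
[ 4.7 -7.   0.4] [-0.  0. -0.]
[ 0.6 -3.  -0.1] [ 0.  0. -0.]
[ 0.8 -0.1 -1.1] [-0.  0. -0.]
```

```bash
cat > fit2.py <<'E'
import numpy as np,json
from scipy.optimize import least_squares
from scipy.spatial.transform import Rotation as R
# vector offsets after each joint
P0=np.array([0,.0,.40, 0,.065,.395, -.02,-.03,0, -.02,.055,.40, 0,0,0, -.015,.07,.33])
def fk(j,p):
    o=np.asarray(p).reshape(6,3)
    Z=lambda a:R.from_euler('z',a);Y=lambda a:R.from_euler('y',a)
    r=Z(-j[0]);t=r.apply(o[0]);r=r*Y(j[1])*Z(-j[2]);t=t+r.apply(o[1])
    r=r*Y(j[3]);t=t+r.apply(o[2]);r=r*Z(-j[4]);t=t+r.apply(o[3]);r=r*Y(j[5]);t=t+r.apply(o[4]+o[5]);r=r*Z(-j[6]+np.pi)
    return t,r
def load():return [json.loads(l) for l in open('log.txt')]
def fit():
    D=load()
    def res(p):
        e=[(fk(j,p)[0]-t)*1000 for j,t,q in D]
        return np.r_[np.ravel(e),(p-P0)*10]
    f=least_squares(res,P0);return f.x,[np.linalg.norm(fk(j,f.x)[0]-t)*1000 for j,t,q in D]
if __name__=='__main__':
    p,e=fit();print(np.round(p.reshape(6,3),4),np.round(e,2));json.dump(p.tolist(),open('kin2.json','w'))
E
python3 fit2.py
```

```text
[[ 0.000e+00 -2.190e-02  3.032e-01]
 [ 1.000e-04  3.580e-02  4.484e-01]
 [-2.000e-04 -5.920e-02  4.500e-02]
 [-0.000e+00  1.320e-02  4.450e-01]
 [ 7.500e-03 -4.180e-02  2.900e-02]
 [-7.500e-03  2.820e-02  3.590e-01]] [0.04 0.02 0.27 0.08 0.16 0.39 0.05 0.09 0.08 0.16]
```

```bash
cat > ik.py <<'E'
from fit2 import *
lo=np.array([-2.6,-.5,-1.47,.16,-1.27,.06,-2.6]);hi=np.array([2.6,2.12,1.34,2.42,4.41,2.06,2.6])
P=np.array(json.load(open('kin2.json')))
def ik(pos,rot,seeds=40,rng=np.random.default_rng(0),j0=None):
    out=[]
    for k in range(seeds):
        s=j0 if (k==0 and j0 is not None) else rng.uniform(lo+.05,hi-.05)
        def res(j):
            t,r=fk(j,P);return np.r_[(t-pos)*10,(rot.inv()*r).as_rotvec()]
        f=least_squares(res,np.clip(s,lo+.02,hi-.02),bounds=(lo+.01,hi-.01),max_nfev=200)
        if f.cost<1e-6:out.append(f.x)
    return out
def mk(z,x):
    z=np.array(z,float);x=np.array(x,float);return R.from_matrix(np.c_[x,np.cross(z,x),z])
E
cat > t.py <<'E'
from ik import *
np.set_printoptions(precision=2,suppress=True)
C=np.array([.6053,-.094,.0431])
for b in range(0,70,10):
    for sx in(1,-1):
        z=np.array([np.sin(np.radians(b)),0,-np.cos(np.radians(b))])
        S=ik(C+z*.015,mk(z,[0,sx,0]),25)
        print(b,sx,len(S)); 
        for s in sorted(S,key=lambda s:s[4])[::max(1,len(S)//3)]:print('   ',s)
E
time python3 t.py
```

```text
0 1 13
    [-0.08  0.49  0.2   1.71 -0.12  0.95  1.74]
    [ 0.21  0.5  -0.17  1.69  0.1   0.96  1.58]
    [ 0.49  0.55 -0.52  1.67  0.31  1.    1.43]
    [ 1.01  1.11 -1.46  1.65  1.12  1.44  0.99]
0 -1 9
    [-0.6   0.68  0.92  1.73 -0.62  1.04 -1.04]
    [ 0.07  0.49  0.01  1.7  -0.01  0.95 -1.49]
    [ 0.54  0.57 -0.59  1.67  0.36  1.01 -1.74]
10 1 16
    [-0.57  0.5   0.81  1.91 -0.55  0.77  2.09]
    [ 0.09  0.38  0.    1.87 -0.03  0.71  1.68]
    [ 0.75  0.52 -0.8   1.84  0.5   0.81  1.3 ]
    [ 1.12  0.98 -1.43  1.82  1.12  1.17  0.95]
10 -1 13
    [-0.35  0.42  0.52  1.9  -0.34  0.73 -1.22]
    [ 0.38  0.4  -0.34  1.86  0.18  0.73 -1.62]
    [ 0.95  0.66 -1.08  1.83  0.75  0.91 -2.  ]
    [ 1.13  1.02 -1.46  1.82  1.15  1.2  -2.21]
20 1 10
    [-0.74  0.46  0.98  2.08 -0.83  0.58  2.36]
    [ 0.15  0.3  -0.06  2.04 -0.04  0.46  1.7 ]
    [ 0.42  0.32 -0.36  2.02  0.17  0.48  1.54]
    [ 1.24  0.92 -1.45  1.99  1.23  0.96  0.85]
20 -1 14
    [-0.64  0.41  0.85  2.07 -0.71  0.54 -0.88]
    [-0.24  0.31  0.38  2.06 -0.33  0.47 -1.19]
    [ 0.28  0.3  -0.19  2.03  0.05  0.47 -1.
[... 463 characters left out ...]
 [ 0.84  0.33 -0.74  2.29  2.37  0.13 -0.56]
    [ 0.69  0.29 -0.58  2.3   2.74  0.1  -0.97]
    [-0.07  0.24  0.21  2.33  3.94  0.18 -2.29]
40 -1 9
    [ 0.69  0.29 -0.58  2.3   2.74  0.1   2.18]
    [-1.02  0.8   1.33  2.37  4.26  0.78  0.16]
    [-1.01  0.76  1.31  2.37  4.26  0.74  0.18]
50 1 15
    [ 1.51  1.17 -1.46  2.37  2.29  0.76  0.22]
    [ 1.13  0.52 -1.    2.38  2.81  0.42 -0.81]
    [ 0.5   0.32 -0.36  2.41  3.26  0.43 -1.49]
50 -1 7
    [ 0.86  0.4  -0.72  2.39  3.07  0.41  1.95]
    [ 0.51  0.32 -0.36  2.41  3.26  0.43  1.65]
    [ 0.5   0.32 -0.36  2.41  3.26  0.43  1.65]
    [ 0.5   0.32 -0.36  2.41  3.26  0.43  1.65]
60 1 0
60 -1 0
real	2m9.721s
user	2m6.599s
sys	0m0.243s
```

move_arm(
  claw=[0.5, 0.5, 0.78, 0.78, 0.78, 0.78, 0.78, 0.78],
  dp=[
    [0, 0, -0.15],
    [0, 0, -0.18],
    [0, 0, -0.18],
    [0, 0, -0.1],
    [0, 0, 0],
    [0, 0, 0],
    [0, 0, 0],
    [0, 0, 0],
  ],
  turn=[
    [0, 0, -0.1556],
    [0, 0, -0.1556],
    [0, 0, -0.1556],
    [0, 0, -0.1556],
    [0, 0, -0.1556],
    [0, 0, -0.1556],
    [0, 0, -0.1556],
    [0, 0, -0.1556],
  ],
)

```text
clock: 8.02
position: [0.43, 0.0797, 0.1475]
ee_rot: [0.995, -0.103, 0.001, 0.0]
ft_force: [-0.3, 0.6, 0.7]
grip_width: 0.782
```

move_arm(
  claw=[0.78, 0.78, 0.78, 0.78, 0.78, 0.78, 0.78, 0.78],
  dp=[
    [0, 0, 0],
    [0, 0, 0],
    [0, 0, 0],
    [0, 0, 0],
    [0, 0, 0],
    [0, 0, 0],
    [0, 0, 0],
    [0, 0, 0],
  ],
  turn=[
    [0, 0, -0.1556],
    [0, 0, -0.1556],
    [0, 0, -0.1556],
    [0, 0, -0.1556],
    [0, 0, -0.1556],
    [0, 0, -0.1556],
    [0, 0, -0.1556],
    [0, 0, -0.1556],
  ],
)

```text
clock: 8.68
position: [0.4299, 0.0798, 0.1473]
ee_rot: [0.927, 0.376, 0.0, 0.0]
ft_force: [0.2, 0.4, 0.0]
grip_width: 0.78
```

```bash
python3 - <<'E'
from h import *
log();delta([.4407,.2445,.11])
r=R.from_quat(manip.get_obs()['ee_rot']).as_matrix()[:,0];print(np.degrees(np.arctan2(r[1],r[0])))
E
```

```text
t 8.68 p [0.4299 0.0798 0.1473] q [0.927 0.376 0.    0.   ] j [ 0.415  0.025 -0.701  2.007  0.019  1.114  0.477] F [0.2 0.4 0. ] g 0.78
tool shift mm [ 122.5 -110.7   37.3] total frac [ 0.6124 -0.5536  0.1864] rows 5 per row [ 0.1225 -0.1107  0.0373]
tool axes [[0.718, 0.696, 0.001], [0.696, -0.718, 0.001], [0.001, -0.0, -1.0]]
44.14552765081295
```

Heading back over tub C, keeping enough height to clear the rim.

move_arm(
  claw=[0.78, 0.78, 0.78, 0.78, 0.78, 0.78, 0.78],
  dp=[
    [0.1225, -0.1107, 0],
    [0.1225, -0.1107, 0.02],
    [0.1225, -0.1107, 0.03],
    [0.1225, -0.1107, 0.05],
    [0.1225, -0.1107, 0.08],
    [0, 0, 0],
    [0, 0, 0],
  ],
  turn=[
    [0, 0, 0],
    [0, 0, 0],
    [0, 0, 0],
    [0, 0, 0],
    [0, 0, 0],
    [0, 0, 0],
    [0, 0, 0],
  ],
)

```text
clock: 9.27
position: [0.4405, 0.2463, 0.1103]
ee_rot: [0.927, 0.375, -0.001, -0.001]
ft_force: [-0.1, -0.7, 0.3]
grip_width: 0.779
```

```bash
python3 - <<'E'
from h import *
log();delta([.4407,.2445,.004]);snap('side','s9');snap('top','t9')
crop('side','pics/s9.png',240,170,90,90,'pics/s9c.png',6)
crop('top','pics/t9.png',190,180,90,90,'pics/t9c.png',6)
E
```

```text
t 9.27 p [0.4405 0.2463 0.1103] q [ 0.927  0.375 -0.001 -0.001] j [ 0.132  0.276 -0.817  1.883  0.225  1.079 -0.006] F [-0.1 -0.7  0.3] g 0.779
tool shift mm [ -1.    1.6 106.3] total frac [-0.0052  0.0079  0.5313] rows 3 per row [-0.0017  0.0026  0.1771]
tool axes [[0.719, 0.695, -0.001], [0.695, -0.719, -0.002], [-0.002, 0.001, -1.0]]
```

View pics/s9c.png

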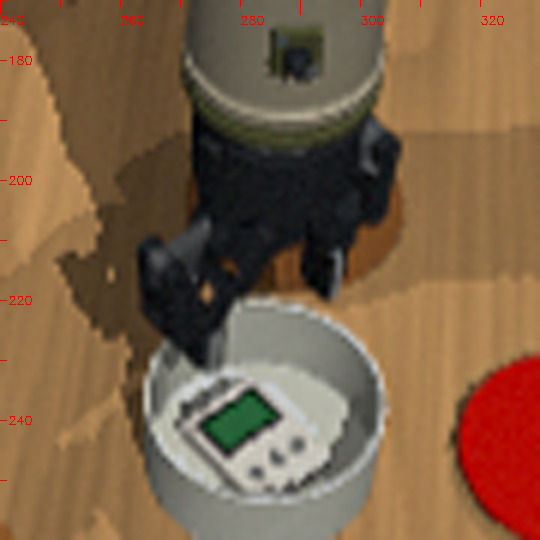

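View pics/t9c.png

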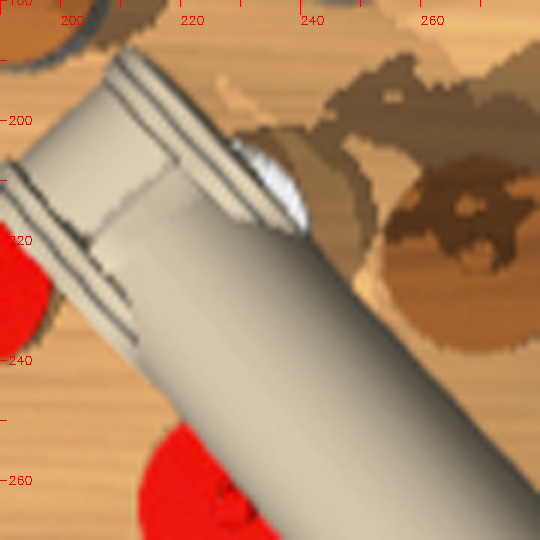

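move_arm(
  claw=[0.78, 0.78, 0.78, 0.78, 0.78, 0.78],
  dp=[
    [-0.005, 0.008, 0.15],
    [0, 0, 0.15],
    [0, 0, 0.12],
    [0, 0, 0.07],
    [0, 0, 0.04],
    [0, 0, 0],
  ],
  turn=[
    [0, 0, 0],
    [0, 0, 0],
    [0, 0, 0],
    [0, 0, 0],
    [0, 0, 0],
    [0, 0, 0],
  ],
)

```text
clock: 9.87
position: [0.4428, 0.2412, 0.0061]
ee_rot: [0.928, 0.372, -0.0, 0.001]
ft_force: [-6.1, -7.0, 12.0]
grip_width: 0.78
```

```bash
python3 - <<'E'
from h import *
log();snap('side','s10')
crop('side','pics/s10.png',250,190,70,70,'pics/s10c.png',8)
E
```

```text
t 9.87 p [0.4428 0.2412 0.0061] q [ 0.928  0.372 -0.     0.001] j [ 0.058  0.434 -0.743  1.961  0.378  0.889 -0.12 ] F [-6.1 -7.  12. ] g 0.78
```

View pics/s10c.png

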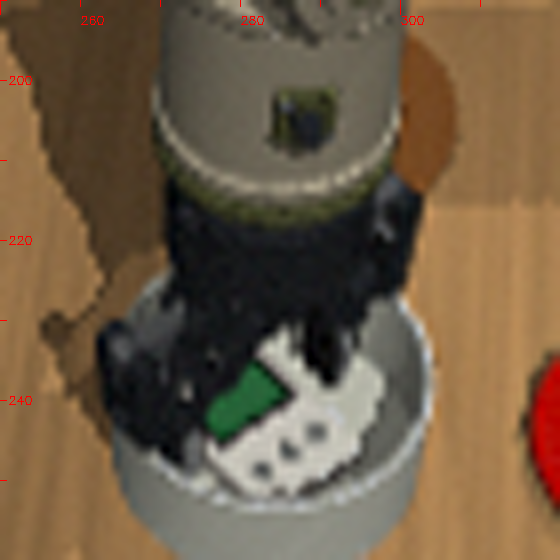

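move_arm(
  claw=[0.72, 0.67, 0.67, 0.67],
  dp=[
    [0, 0, -0.06],
    [0, 0, 0],
    [0, 0, 0.04],
    [0, 0, 0],
  ],
  turn=[
    [0, 0, 0],
    [0, 0, 0],
    [0, 0, 0],
    [0, 0, 0],
  ],
)

```text
clock: 10.25
position: [0.442, 0.242, 0.0081]
ee_rot: [0.928, 0.373, 0.0, 0.0]
ft_force: [-1.2, -0.1, 0.7]
grip_width: 0.672
```

```bash
python3 - <<'E'
from h import *
log();snap('side','s11')
crop('side','pics/s11.png',250,190,70,70,'pics/s11c.png',8)
E
```

```text
t 10.25 p [0.442  0.242  0.0081] q [0.928 0.373 0.    0.   ] j [ 0.061  0.43  -0.746  1.961  0.373  0.891 -0.116] F [-1.2 -0.1  0.7] g 0.672
```

View pics/s11c.png

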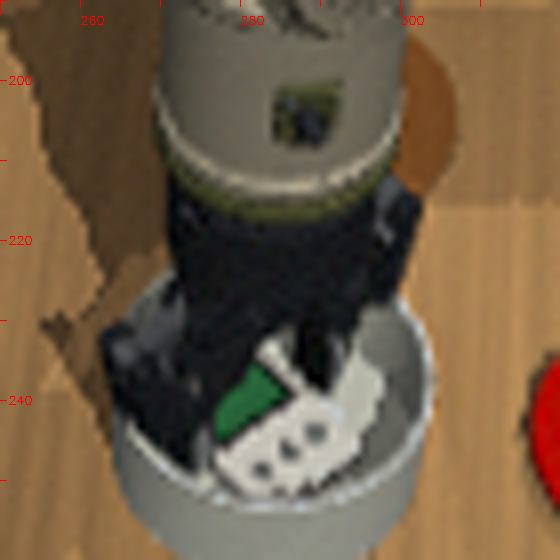

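move_arm(
  claw=[0.4, 0.4, 0.4, 0.4, 0.4, 0.4],
  dp=[
    [0, 0, 0.01],
    [0, 0, 0],
    [0, 0, 0],
    [0, 0, -0.1],
    [0, 0, -0.15],
    [0, 0, -0.2],
  ],
  turn=[
    [0, 0, 0],
    [0, 0, 0],
    [0, 0, 0],
    [0, 0, 0],
    [0, 0, 0],
    [0, 0, 0],
  ],
  grip_force=35,
)

```text
clock: 10.8
position: [0.4401, 0.2417, 0.0954]
ee_rot: [0.928, 0.373, -0.003, -0.0]
ft_force: [1.3, 0.0, -0.6]
grip_width: 0.573
```

```bash
python3 - <<'E'
from h import *
log();snap('side','s12')
crop('side','pics/s12.png',245,160,80,90,'pics/s12c.png',6)
E
```

```text
t 10.8 p [0.4401 0.2417 0.0954] q [ 0.928  0.373 -0.003 -0.   ] j [ 0.134  0.295 -0.815  1.9    0.243  1.054 -0.016] F [ 1.3  0.  -0.6] g 0.573
```

View pics/s12c.png

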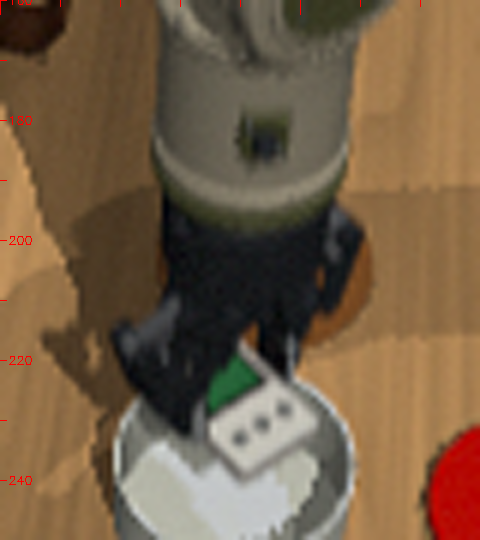

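move_arm(
  claw=[0.4, 0.4, 0.4, 0.4, 0.4, 0.4, 0.4, 0.4],
  dp=[
    [0, 0, -0.15],
    [0, 0, 0],
    [0, 0, 0],
    [0, 0, 0],
    [0, 0, 0],
    [0, 0, 0],
    [0, 0, 0],
    [0, 0, 0],
  ],
  turn=[
    [0, 0, -0.147],
    [0, 0, -0.147],
    [0, 0, -0.147],
    [0, 0, -0.147],
    [0, 0, -0.147],
    [0, 0, -0.147],
    [0, 0, -0.145],
    [0, 0, 0],
  ],
)

```text
clock: 11.52
position: [0.4418, 0.2424, 0.1262]
ee_rot: [0.705, 0.709, -0.0, -0.0]
ft_force: [0.1, 0.4, -0.9]
grip_width: 0.574
```

```bash
python3 - <<'E'
from h import *
log();delta([.44,-.094,.10])
E
cat > t2.py <<'E'
from ik import *
np.set_printoptions(precision=2,suppress=True)
for b in(-40,-45,-50,-55):
    z=np.array([np.sin(np.radians(b)),0,-np.cos(np.radians(b))])
    for x in (.42,.44,.48):
        S=ik(np.array([x,-.094,.01]),mk(z,[0,1,0]),6,j0=np.array([.3,.5,-.6,1.9,.2,1.2,1.2]));print(b,x,len(S),S[0] if S else '')
E
python3 t2.py
```

```text
t 11.52 p [0.4418 0.2424 0.1262] q [ 0.705  0.709 -0.    -0.   ] j [ 0.258  0.288 -0.955  1.865  0.26   1.12   0.784] F [ 0.1  0.4 -0.9] g 0.574
tool shift mm [-336.4   -3.6   26.2] total frac [-1.6821 -0.0182  0.1311] rows 9 per row [-0.1869 -0.002   0.0146]
tool axes [[-0.005, 1.0, -0.0], [1.0, 0.005, -0.001], [-0.001, -0.0, -1.0]]
-40 0.42 3 [ 0.69  0.99 -0.92  1.5   0.58  1.73  1.19]
-40 0.44 2 [-0.51  1.02  0.9   1.52 -0.5   1.64  2.09]
-40 0.48 4 [ 0.27  0.88 -0.32  1.33  0.23  1.67  1.48]
-45 0.42 4 [ 0.28  0.85 -0.3   1.45  0.21  1.67  1.48]
-45 0.44 4 [ 0.28  0.89 -0.32  1.38  0.23  1.7   1.47]
-45 0.48 2 [ 0.47  1.06 -0.71  1.23  0.48  1.85  1.31]
-50 0.42 5 [ 0.26  0.92 -0.29  1.37  0.21  1.76  1.48]
-50 0.44 5 [ 0.09  0.94 -0.03  1.31  0.07  1.76  1.61]
-50 0.48 4 [ 0.3   1.06 -0.42  1.15  0.31  1.88  1.43]
-55 0.42 5 [ 0.18  0.99 -0.18  1.3   0.15  1.83  1.53]
-55 0.44 4 [ 0.13  1.02 -0.11  1.23  0.12  1.86  1.57]
-55 0.48 2 [ 0.35  1.17 -0.56  1.05  0.4   2.01  1.37]
```

move_arm(
  claw=[0.4, 0.4, 0.4, 0.4, 0.4, 0.4, 0.4, 0.4],
  dp=[
    [-0.15, -0.002, 0],
    [-0.192, -0.002, 0],
    [-0.192, -0.002, 0],
    [-0.192, -0.002, 0],
    [-0.192, -0.002, 0],
    [-0.192, -0.002, 0.02],
    [-0.192, -0.002, 0.05],
    [-0.192, -0.002, 0.06],
  ],
  turn=[
    [0, 0, 0],
    [0, 0, 0],
    [0, 0, 0],
    [0, 0, 0],
    [0, 0, 0],
    [0, 0, 0],
    [0, 0, 0],
    [0, 0, 0],
  ],
)

```text
clock: 12.18
position: [0.4389, -0.0584, 0.101]
ee_rot: [0.709, 0.706, 0.0, 0.001]
ft_force: [1.6, -0.2, -1.1]
grip_width: 0.571
```

move_arm(
  claw=[0.4, 0.4, 0.4, 0.4, 0.4, 0.4],
  dp=[
    [-0.188, -0.002, 0.1],
    [0, 0, 0.18],
    [0, 0, 0.12],
    [0, 0, 0.05],
    [0, 0, 0],
    [0, 0, 0],
  ],
  turn=[
    [0, 0, 0],
    [0, 0, 0],
    [0, 0, 0],
    [0, 0, 0],
    [0, 0, 0],
    [0, 0, 0],
  ],
)

```text
clock: 12.68
position: [0.4387, -0.0924, 0.0116]
ee_rot: [0.707, 0.707, 0.0, -0.0]
ft_force: [0.8, -0.3, -0.6]
grip_width: 0.57
```

```bash
python3 - <<'E'
from h import *
log();delta([.44,-.094,.003])
E
```

```text
t 12.68 p [ 0.4387 -0.0924  0.0116] q [ 0.707  0.707  0.    -0.   ] j [ 0.757  0.292 -0.703  2.097  0.253  0.835  1.474] F [ 0.8 -0.3 -0.6] g 0.57
tool shift mm [-1.6  1.3  8.6] total frac [-0.0081  0.0063  0.0432] rows 1 per row [-0.0081  0.0063  0.0432]
tool axes [[0.0, 1.0, 0.001], [1.0, -0.0, -0.0], [-0.0, 0.001, -1.0]]
```

move_arm(
  claw=[0.4, 0.4, 0.4],
  dp=[
    [0, 0, 0.03],
    [0, 0, 0.015],
    [0, 0, 0],
  ],
  turn=[
    [0, 0, 0],
    [0, 0, 0],
    [0, 0, 0],
  ],
)

```text
clock: 12.93
position: [0.4393, -0.0931, 0.003]
ee_rot: [0.707, 0.707, 0.0, 0.001]
ft_force: [-0.4, -0.5, -1.0]
grip_width: 0.569
```

move_arm(
  claw=[0.75, 0.75, 0.75, 0.75, 0.75, 0.75, 0.75, 0.75],
  dp=[
    [0, 0, 0],
    [0, 0, 0],
    [0, 0, -0.15],
    [0, 0, -0.17],
    [0, 0, 0],
    [0, 0, 0],
    [0, 0, 0],
    [0, 0, 0],
  ],
  turn=[
    [0, 0, 0],
    [0, 0, 0],
    [0, 0, 0],
    [0, 0, 0],
    [0.15, 0, 0],
    [0.15, 0, 0],
    [0.15, 0, 0],
    [0.15, 0, 0],
  ],
)

```text
clock: 13.6
position: [0.4393, -0.094, 0.0677]
ee_rot: [0.688, 0.687, -0.167, -0.165]
ft_force: [0.8, -0.0, -0.9]
grip_width: 0.748
```

move_arm(
  claw=[0.75, 0.75, 0.75, 0.75],
  dp=[
    [0, 0, 0],
    [0, 0, 0],
    [0, 0, 0],
    [0, 0, 0],
  ],
  turn=[
    [0.15, 0, 0],
    [0.15, 0, 0],
    [0.1, 0, 0],
    [0, 0, 0],
  ],
)

```text
clock: 13.93
position: [0.4381, -0.0924, 0.0636]
ee_rot: [0.652, 0.653, -0.273, -0.274]
ft_force: [0.1, 0.0, -0.5]
grip_width: 0.747
```

```bash
python3 - <<'E'
from h import *
log();snap('side','s13');snap('top','t13')
crop('side','pics/s13.png',200,90,160,120,'pics/s13c.png',4)
crop('top','pics/t13.png',270,140,100,110,'pics/t13c.png',5)
E
```

```text
t 13.93 p [ 0.4381 -0.0924  0.0636] q [ 0.652  0.653 -0.273 -0.274] j [ 0.474  0.802 -0.589  1.468  0.318  1.797  1.37 ] F [ 0.1  0.  -0.5] g 0.747
```

View pics/s13c.png

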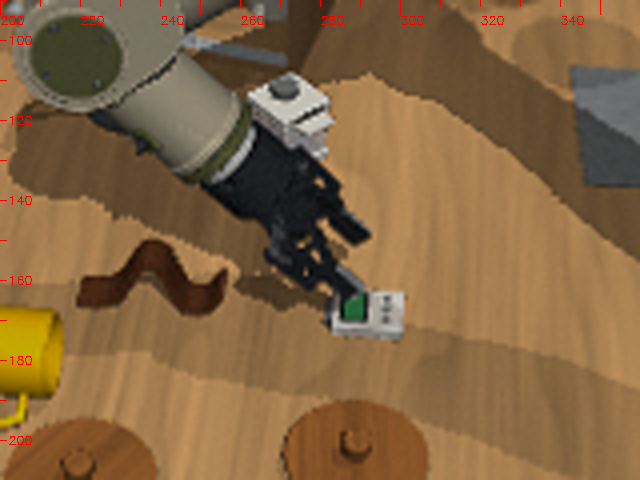

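View pics/t13c.png

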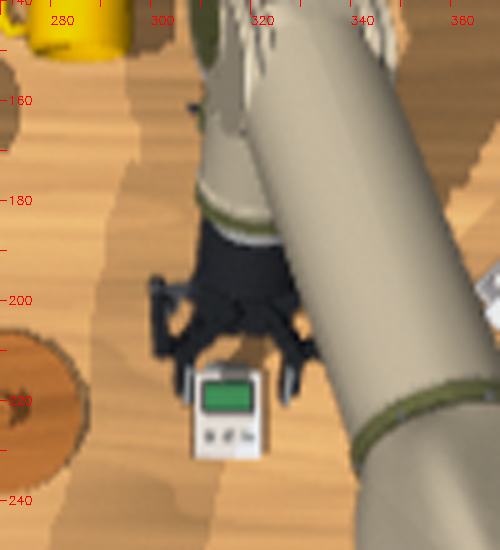

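```bash
python3 - <<'E'
from h import *
crop('top','pics/t13.png',300,205,34,32,'pics/t13d.png',18)
E
```

```text
(no output)
```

View pics/t13d.png

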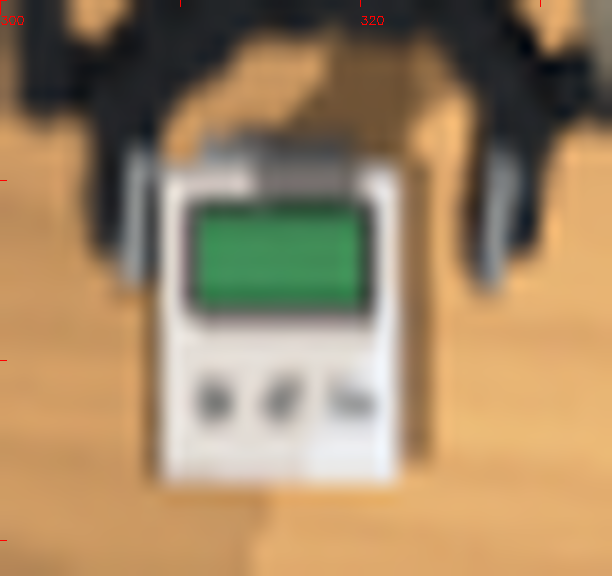

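```bash
python3 - <<'E'
from h import *
f=lambda X,Y:(300+(X+.5)/18-.5,205+(Y+.5)/18-.5)
for p in[(160,167),(400,167),(160,483),(400,483)]:print(onz('top',*f(*p),.015))
c=np.mean([onz('top',*f(*p),.015) for p in[(160,167),(400,167),(160,483),(400,483)]],axis=0);print('c',c)
o=manip.get_obs();r=R.from_quat(o['ee_rot']);print(np.round(r.as_matrix(),3))
print('tcp px',proj('top',o['position']), 'finger L,R inner px',proj('top',o['position']+r.apply([.0317,0,-.008])),proj('top',o['position']+r.apply([-.0317,0,-.008])), 'seen L',f(140,280),'R',f(485,285))
E
```

```text
[ 0.46560944 -0.06798263  0.015     ]
[ 0.46659973 -0.11849119  0.015     ]
[ 0.39919301 -0.06855812  0.015     ]
[ 0.40021803 -0.11885108  0.015     ]
c [ 0.43290505 -0.09347075  0.015     ]
[[-0.     0.708 -0.706]
 [ 1.     0.001  0.   ]
 [ 0.001 -0.706 -0.708]]
tcp px [[316.36762621 220.55310811]] finger L,R inner px [[307.88213447 218.78030257]] [[325.23228092 219.11763032]] seen L (307.30555555555554, 220.08333333333334) R (326.47222222222223, 220.36111111111111)
```

move_arm(
  claw=[0.75, 0.75, 0.75, 0.75, 0.75],
  dp=[
    [-0.003, 0.06, 0.085],
    [0, 0.055, 0.08],
    [0, 0.025, 0.04],
    [0, 0.014, 0.018],
    [0, 0, 0],
  ],
  turn=[
    [0, 0, 0],
    [0, 0, 0],
    [0, 0, 0],
    [0, 0, 0],
    [0, 0, 0],
  ],
)

```text
clock: 14.45
position: [0.4283, -0.0939, 0.0132]
ee_rot: [0.654, 0.653, -0.27, -0.27]
ft_force: [-0.9, 0.2, 1.5]
grip_width: 0.749
```

```bash
python3 - <<'E'
from h import *
log();snap('side','s14');snap('top','t14')
crop('side','pics/s14.png',250,130,70,60,'pics/s14c.png',10)
crop('top','pics/t14.png',295,195,50,45,'pics/t14c.png',12)
delta([.428,-.0935,.009])
E
```

```text
t 14.45 p [ 0.4283 -0.0939  0.0132] q [ 0.654  0.653 -0.27  -0.27 ] j [ 0.477  0.85  -0.575  1.51   0.346  1.706  1.359] F [-0.9  0.2  1.5] g 0.749
tool shift mm [0.3 2.6 4.3] total frac [0.0015 0.0132 0.0215] rows 1 per row [0.0015 0.0132 0.0215]
tool axes [[0.0, 1.0, -0.0], [0.709, -0.0, -0.706], [-0.706, -0.0, -0.709]]
```

View pics/s14c.png

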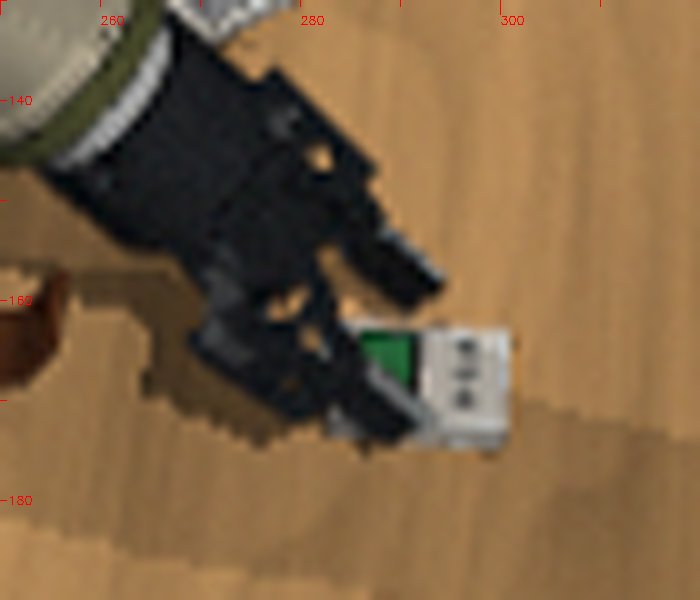

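View pics/t14c.png

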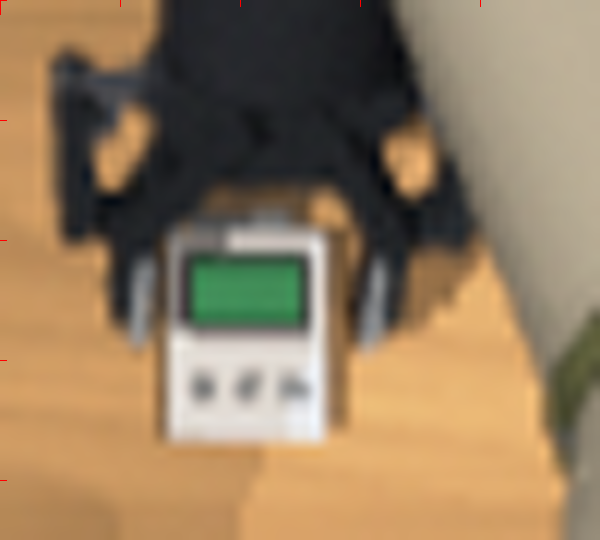

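move_arm(
  claw=[0.75, 0.75, 0.4, 0.4, 0.4, 0.4],
  dp=[
    [0, 0.014, 0.014],
    [0, 0, 0],
    [0, 0, 0],
    [0, 0, 0],
    [0, 0, 0],
    [0, 0, 0],
  ],
  turn=[
    [0, 0, 0],
    [0, 0, 0],
    [0, 0, 0],
    [0, 0, 0],
    [0, 0, 0],
    [0, 0, 0],
  ],
  grip_force=50,
)

```text
clock: 15.05
position: [0.4291, -0.0936, 0.0094]
ee_rot: [0.653, 0.653, -0.27, -0.27]
ft_force: [2.1, -0.4, 5.7]
grip_width: 0.568
```

```bash
python3 - <<'E'
from h import *
log()
snap('top','t15')
crop('top','pics/t15.png',300,200,36,36,'pics/t15c.png',16)
E
```

```text
t 15.05 p [ 0.4291 -0.0936  0.0094] q [ 0.653  0.653 -0.27  -0.27 ] j [ 0.474  0.857 -0.573  1.507  0.348  1.702  1.358] F [ 2.1 -0.4  5.7] g 0.568
```

View pics/t15c.png

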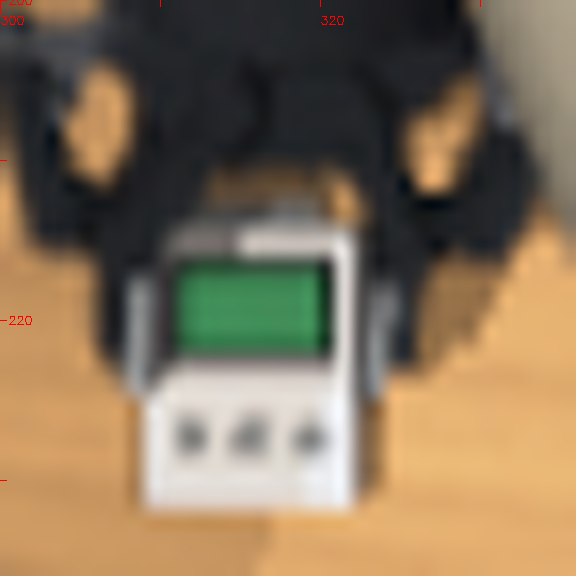

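```bash
cat > place.py <<'E'
from h import *
from ik import ik,mk
np.set_printoptions(precision=4,suppress=True)
Rt0=R.from_matrix(np.eye(3))
def targets(c0,p,q,theta,corner,ys=-.094,xs=.6257):
    "c0: timer center bottom-face pos flat on desk. returns tool pose for timer lean theta with back-bottom corner at stand coords"
    r=R.from_quat(q)
    rel_r=r  # timer frame = world when flat
    rel_p=p-c0
    th=np.radians(theta);s,c=np.sin(th),np.cos(th)
    M=R.from_matrix(np.array([[s,0,-c],[0,1,0],[c,0,s]]))  # columns: timer x,y,z
    O=np.array([xs+corner[0],ys,corner[1]])+33e-3*np.array([s,0,c])
    return O+M.apply(rel_p),M*rel_r,O
E
python3 - <<'E'
from place import *
f=lambda X,Y:(300+(X+.5)/16-.5,200+(Y+.5)/16-.5)
c=onz('top',*f(248.5,366.5),.015);print(c)
o=manip.get_obs()
p,r,O=targets(np.array([c[0],-.0935,0]),o['position'],o['ee_rot'],25,(-.0275,.012))
print(p,r.as_quat(),r.as_matrix())
S=ik(p,r,8,j0=o['joint_pos']);print(len(S),S)
E
```

```text
[ 0.4334 -0.0934  0.015 ]
[ 0.6018 -0.0941  0.042 ] [0.6963 0.6963 0.123  0.1232] [[ 0.0001  0.9394  0.3429]
 [ 1.     -0.0001 -0.0002]
 [-0.0002  0.3429 -0.9394]]
5 [array([ 1.1311,  0.5772, -1.2025,  2.0067,  0.8498,  0.6947,  1.0452]), array([ 1.2406,  0.7842, -1.4031,  2.0036,  1.0986,  0.865 ,  0.9065]), array([ 0.2456,  0.2635, -0.157 ,  2.0464,  0.0136,  0.4864,  1.6609]), array([ 0.1997,  0.2608, -0.1067,  2.0489, -0.015 ,  0.4852,  1.6842]), array([-0.1536,  0.2594,  0.2821,  2.0674, -0.2323,  0.4863,  1.8648])]
```

move_arm(
  claw=[0.4, 0.4, 0.4, 0.4, 0.4, 0.4, 0.4, 0.4],
  dp=[
    [0, -0.07, -0.07],
    [0, -0.13, -0.13],
    [0, -0.13, -0.13],
    [0, -0.07, -0.07],
    [0, 0, 0],
    [0, 0, 0],
    [0, 0, 0],
    [0, 0, 0],
  ],
  turn=[
    [0, 0, 0],
    [0, 0, 0],
    [0, 0, 0],
    [0, 0, 0],
    [-0.1444, 0, 0],
    [-0.1444, 0, 0],
    [-0.1444, 0, 0],
    [-0.1444, 0, 0],
  ],
)

```text
clock: 15.77
position: [0.4292, -0.0936, 0.1221]
ee_rot: [0.698, 0.698, -0.115, -0.114]
ft_force: [-0.1, -0.9, -0.0]
grip_width: 0.562
```

move_arm(
  claw=[0.4, 0.4, 0.4, 0.4, 0.4, 0.4, 0.4],
  dp=[
    [0, 0, 0],
    [0, 0, 0],
    [0, 0, 0],
    [0, 0, 0],
    [0, 0, 0],
    [0, 0, 0],
    [0, 0, 0],
  ],
  turn=[
    [-0.1444, 0, 0],
    [-0.1444, 0, 0],
    [-0.1444, 0, 0],
    [-0.1444, 0, 0],
    [-0.1444, 0, 0],
    [-0.1444, 0, 0],
    [0, 0, 0],
  ],
)

```text
clock: 16.35
position: [0.4237, -0.0944, 0.1193]
ee_rot: [0.697, 0.695, 0.122, 0.124]
ft_force: [-0.8, 0.3, -1.7]
grip_width: 0.564
```

```bash
python3 - <<'E'
from h import *
log();snap('side','s16')
crop('side','pics/s16.png',200,70,130,120,'pics/s16c.png',5)
delta([.6018,-.094,.10]);
E
```

```text
t 16.35 p [ 0.4237 -0.0944  0.1193] q [0.697 0.695 0.122 0.124] j [ 0.904 -0.236 -0.667  2.314 -0.346  0.696  2.024] F [-0.8  0.3 -1.7] g 0.564
tool shift mm [  0.7 158.8  79.4] total frac [0.0037 0.7942 0.3968] rows 5 per row [0.0007 0.1588 0.0794]
tool axes [[0.002, 1.0, -0.002], [0.94, -0.001, 0.34], [0.34, -0.003, -0.94]]
```

View pics/s16c.png

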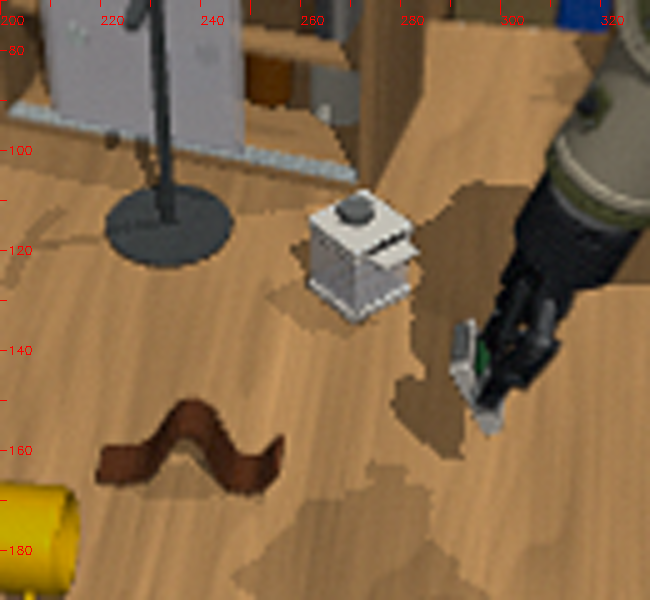

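move_arm(
  claw=[0.4, 0.4, 0.4, 0.4, 0.4, 0.4, 0.4],
  dp=[
    [0.001, 0.13, 0.047],
    [0.001, 0.17, 0.062],
    [0.001, 0.17, 0.062],
    [0, 0.17, 0.062],
    [0, 0.13, 0.047],
    [0, 0.067, 0.024],
    [0, 0, 0],
  ],
  turn=[
    [0, 0, 0],
    [0, 0, 0],
    [0, 0, 0],
    [0, 0, 0],
    [0, 0, 0],
    [0, 0, 0],
    [0, 0, 0],
  ],
)

```text
clock: 16.98
position: [0.6105, -0.0923, 0.1221]
ee_rot: [0.696, 0.696, 0.124, 0.122]
ft_force: [-0.7, 0.7, -0.5]
grip_width: 0.568
```

```bash
python3 - <<'E'
from h import *
log();snap('side','s17');snap('top','t17')
crop('side','pics/s17.png',205,100,70,75,'pics/s17c.png',8)
crop('top','pics/t17.png',290,140,60,55,'pics/t17c.png',10)
delta([.6018,-.094,.042]);
E
```

```text
t 16.98 p [ 0.6105 -0.0923  0.1221] q [0.696 0.696 0.124 0.122] j [ 0.796  0.272 -0.779  1.901  0.253  0.707  1.475] F [-0.7  0.7 -0.5] g 0.568
tool shift mm [ -1.7 -32.5  72.9] total frac [-0.0086 -0.1625  0.3643] rows 2 per row [-0.0043 -0.0812  0.1821]
tool axes [[-0.0, 1.0, 0.002], [0.94, -0.0, 0.341], [0.341, 0.002, -0.94]]
```

View pics/s17c.png

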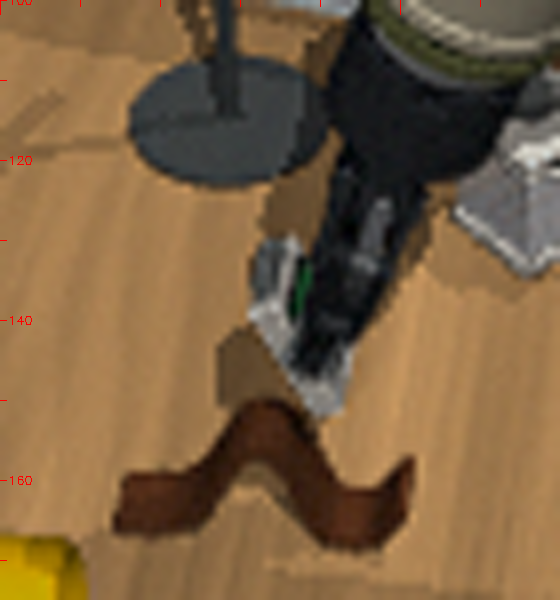

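View pics/t17c.png

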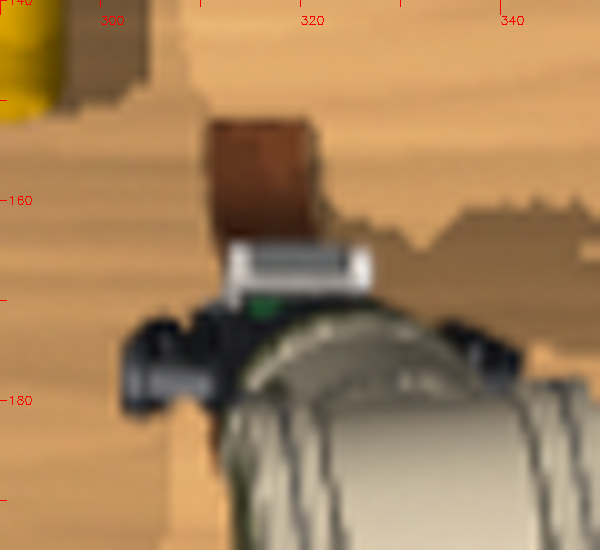

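```bash
python3 - <<'E'
from h import *
print(onz('top',290+30.05-.5,140+26.5-.5,.150),onz('top',290+26.2-.45,140+12-.5,.007))
print(onz('top',290+22.85-.45,140+24.5-.5,.150),onz('top',290+37.25-.45,140+24.5-.5,.150));log()
E
```

```text
[ 0.62728187 -0.09294573  0.15      ] [ 0.70799202 -0.09487339  0.007     ]
[ 0.63397821 -0.06775026  0.15      ] [ 0.63485609 -0.11837752  0.15      ]
t 17.08 p [ 0.6075 -0.0924  0.1216] q [0.696 0.697 0.123 0.122] j [ 0.798  0.266 -0.779  1.907  0.249  0.707  1.478] F [ 0.3  0.7 -1.8] g 0.564
```

move_arm(
  claw=[0.4, 0.4, 0.4, 0.4, 0.4],
  dp=[
    [-0.0055, -0.055, 0.06],
    [0, -0.033, 0.09],
    [0, -0.025, 0.07],
    [0, -0.015, 0.05],
    [0, 0, 0],
  ],
  turn=[
    [0, 0, 0],
    [0, 0, 0],
    [0, 0, 0],
    [0, 0, 0],
    [0, 0, 0],
  ],
)

```text
clock: 17.5
position: [0.5996, -0.0942, 0.0605]
ee_rot: [0.697, 0.696, 0.122, 0.121]
ft_force: [-0.7, 0.9, -1.0]
grip_width: 0.566
```

```bash
python3 - <<'E'
from h import *
log();snap('side','s18')
crop('side','pics/s18.png',210,120,60,55,'pics/s18c.png',11)
delta([.6018,-.094,.042]);
E
```

```text
t 17.5 p [ 0.5996 -0.0942  0.0605] q [0.697 0.696 0.122 0.121] j [ 0.746  0.338 -0.724  1.973  0.348  0.588  1.401] F [-0.7  0.9 -1. ] g 0.566
tool shift mm [ 0.  -5.5 19.2] total frac [ 0.0002 -0.0277  0.096 ] rows 1 per row [ 0.0002 -0.0277  0.096 ]
tool axes [[-0.0, 1.0, 0.0], [0.94, 0.0, 0.34], [0.34, 0.0, -0.94]]
```

View pics/s18c.png

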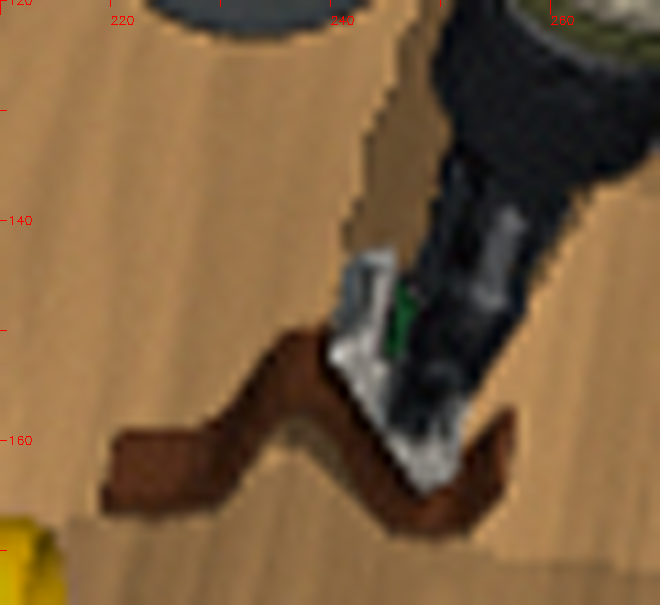

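move_arm(
  claw=[0.4, 0.4, 0.4, 0.4],
  dp=[
    [0, -0.013, 0.04],
    [0, -0.008, 0.03],
    [0, -0.005, 0.016],
    [0, 0, 0],
  ],
  turn=[
    [0, 0, 0],
    [0, 0, 0],
    [0, 0, 0],
    [0, 0, 0],
  ],
)

```text
clock: 17.88
position: [0.6018, -0.0941, 0.0439]
ee_rot: [0.696, 0.696, 0.122, 0.122]
ft_force: [1.0, -0.1, -1.1]
grip_width: 0.564
```

```bash
python3 - <<'E'
from h import *
log();snap('side','s19')
crop('side','pics/s19.png',210,120,60,55,'pics/s19c.png',11)
E
```

```text
t 17.88 p [ 0.6018 -0.0941  0.0439] q [0.696 0.696 0.122 0.122] j [ 0.721  0.366 -0.699  1.98   0.385  0.555  1.371] F [ 1.  -0.1 -1.1] g 0.564
```

View pics/s19c.png

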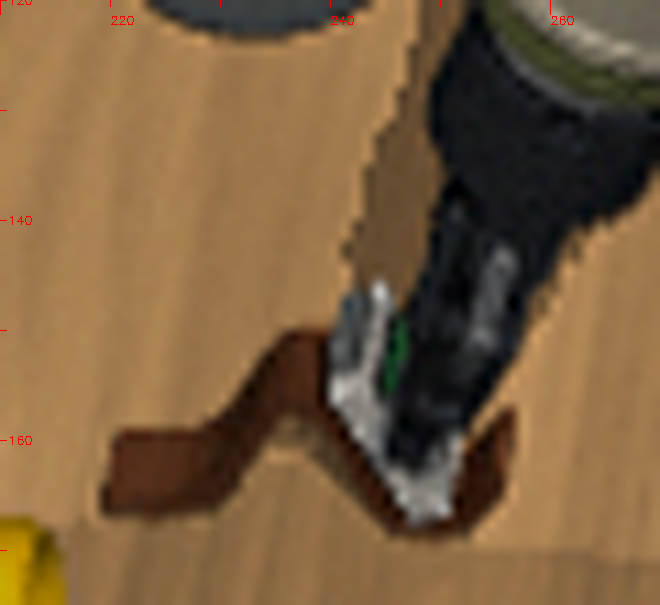

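move_arm(
  claw=[0.4, 0.4, 0.4],
  dp=[
    [0, -0.005, 0.014],
    [0, -0.0035, 0.0095],
    [0, 0, 0],
  ],
  turn=[
    [0, 0, 0],
    [0, 0, 0],
    [0, 0, 0],
  ],
)

```text
clock: 18.18
position: [0.6019, -0.0941, 0.0393]
ee_rot: [0.696, 0.696, 0.123, 0.123]
ft_force: [-0.1, -0.2, -1.2]
grip_width: 0.567
```

move_arm(
  claw=[0.4, 0.4],
  dp=[
    [0, -0.0035, 0.0095],
    [0, 0, 0],
  ],
  turn=[
    [0, 0, 0],
    [0, 0, 0],
  ],
)

```text
clock: 18.35
position: [0.6026, -0.0942, 0.038]
ee_rot: [0.696, 0.696, 0.123, 0.123]
ft_force: [-0.1, 0.1, 1.9]
grip_width: 0.567
```

```bash
python3 - <<'E'
from h import *
log();snap('side','s20');snap('top','t20')
crop('side','pics/s20.png',210,120,60,55,'pics/s20c.png',11)
E
```

```text
t 18.35 p [ 0.6026 -0.0942  0.038 ] q [0.696 0.696 0.123 0.123] j [ 0.711  0.375 -0.689  1.983  0.399  0.542  1.36 ] F [-0.1  0.1  1.9] g 0.567
```

View pics/s20c.png

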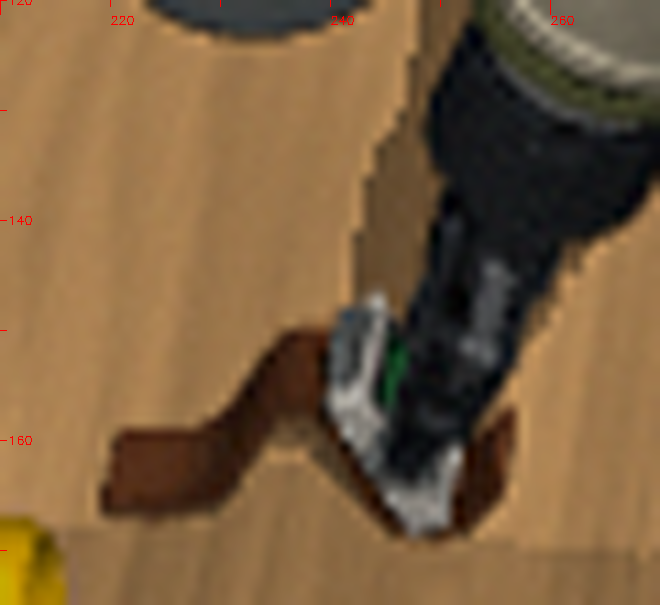

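move_arm(
  claw=[0.6, 0.7, 0.8, 0.8, 0.8, 0.8],
  dp=[
    [0, 0, 0],
    [0, 0, 0],
    [0, 0, 0],
    [0, 0, -0.05],
    [0, 0, -0.15],
    [0, 0, -0.2],
  ],
  turn=[
    [0, 0, 0],
    [0, 0, 0],
    [0, 0, 0],
    [0, 0, 0],
    [0, 0, 0],
    [0, 0, 0],
  ],
)

```text
clock: 18.95
position: [0.573, -0.0932, 0.1116]
ee_rot: [0.696, 0.697, 0.122, 0.12]
ft_force: [-0.4, -1.1, 1.4]
grip_width: 0.797
```

```bash
python3 - <<'E'
from h import *
log();snap('side','s21');snap('top','t21')
crop('side','pics/s21.png',210,110,60,60,'pics/s21c.png',10)
crop('top','pics/t21.png',290,140,60,55,'pics/t21c.png',10)
E
```

```text
t 18.95 p [ 0.573  -0.0932  0.1116] q [0.696 0.697 0.122 0.12 ] j [ 0.867  0.207 -0.816  1.993  0.19   0.669  1.53 ] F [-0.4 -1.1  1.4] g 0.797
```

View pics/s21c.png

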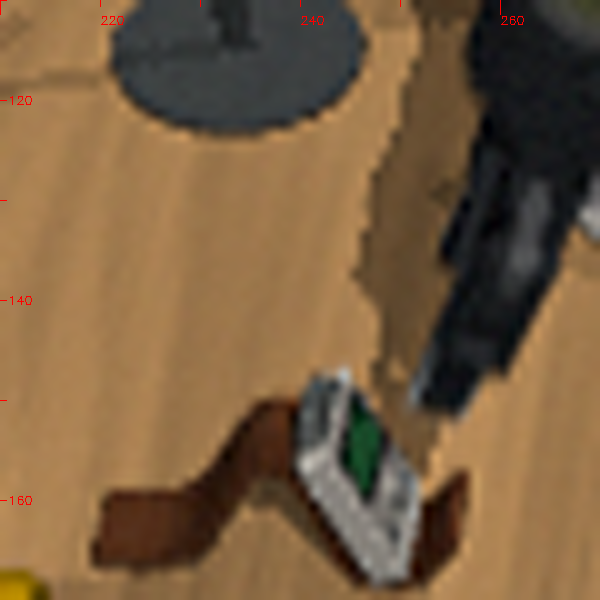

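View pics/t21c.png

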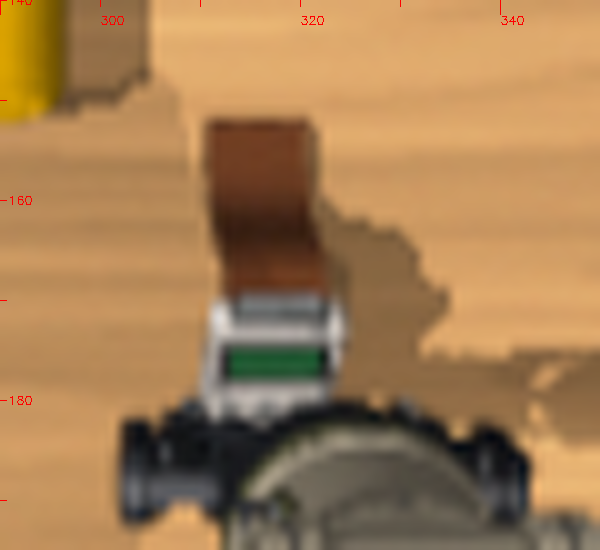

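```bash
python3 - <<'E'
from h import *
crop('top','pics/t21.png',305,162,26,22,'pics/t21d.png',28)
crop('side','pics/s21.png',234,142,24,30,'pics/s21d.png',18)
E
```

```text
(no output)
```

View pics/t21d.png

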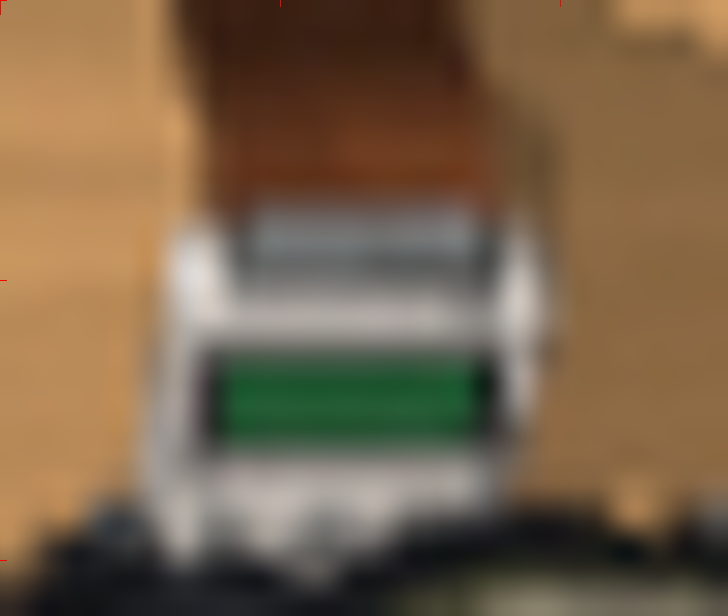

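View pics/s21d.png

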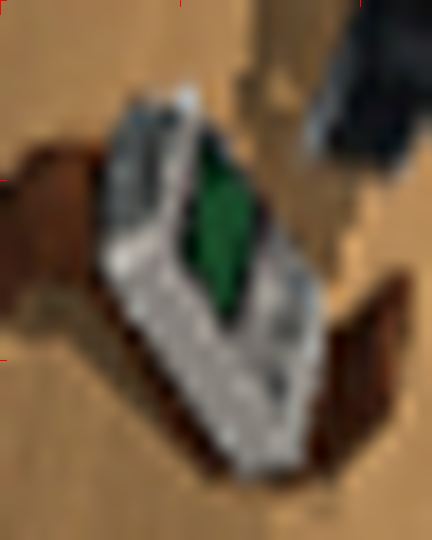

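```bash
python3 - <<'E'
from h import *
f=lambda X,Y:(305+(X+.5)/28-.5,162+(Y+.5)/28-.5)
for z in(.072,.077,.08):print(onz('top',*f(365,233),z))
# predict timer corners for theta options, compare
for th in(20,23,26,29,32):
    s,c=np.sin(np.radians(th)),np.cos(np.radians(th))
    zc=.0085; xc=.009-(.0198+(.0422-zc)*s)/c
    C=np.array([.6257+xc,-.094,zc]);X=np.array([s,0,c]);Z=np.array([-c,0,s]);Y=np.array([0,1,0])
    bt=C+.0075*Z+.073*X
    P=[bt,C+.066*X+.015*Z+.025*Y,C+.066*X+.015*Z-.025*Y,C+.066*X+.025*Y, C+.066*X-.025*Y]
    print(th,np.round(bt,4),[tuple(np.round((q-np.array([305,162])+.5)*28-.5)) for q in proj('top',P)],[tuple(np.round((q-np.array([234,142])+.5)*18-.5)) for q in proj('side',P)])
E
```

```text
[ 0.6259469  -0.09493609  0.072     ]
[ 0.62514799 -0.094365    0.077     ]
[ 0.62466864 -0.09402234  0.08      ]
20 [ 0.6193 -0.094   0.0797] [(np.float64(364.0), np.float64(274.0)), (np.float64(170.0), np.float64(346.0)), (np.float64(550.0), np.float64(353.0)), (np.float64(167.0), np.float64(246.0)), (np.float64(546.0), np.float64(253.0))] [(np.float64(142.0), np.float64(139.0)), (np.float64(170.0), np.float64(242.0)), (np.float64(207.0), np.float64(75.0)), (np.float64(101.0), np.float64(254.0)), (np.float64(140.0), np.float64(88.0))]
23 [ 0.6205 -0.094   0.0786] [(np.float64(363.0), np.float64(266.0)), (np.float64(170.0), np.float64(339.0)), (np.float64(550.0), np.float64(346.0)), (np.float64(166.0), np.float64(242.0)), (np.float64(545.0), np.float64(249.0))] [(np.float64(136.0), np.float64(142.0)), (np.float64(165.0), np.float64(243.0)), (np.float64(202.0), np.float64(76.0)), (np.float64(98.0), np.float64(259.0)), (np.float64(137.0), np.float64(92.0))]
26 [ 0.6215 -0.094   0.0774] [(np.float64(362.0), np.float64(260.0)), (np.float64(169.0), np.float64(334.0)), (np.float64(549.0),
[... 456 characters left out ...]
at64(164.0), np.float64(241.0)), (np.float64(542.0), np.float64(247.0))] [(np.float64(128.0), np.float64(151.0)), (np.float64(158.0), np.float64(249.0)), (np.float64(196.0), np.float64(82.0)), (np.float64(95.0), np.float64(269.0)), (np.float64(134.0), np.float64(102.0))]
32 [ 0.6226 -0.094   0.0744] [(np.float64(360.0), np.float64(255.0)), (np.float64(168.0), np.float64(329.0)), (np.float64(547.0), np.float64(336.0)), (np.float64(163.0), np.float64(243.0)), (np.float64(540.0), np.float64(250.0))] [(np.float64(127.0), np.float64(157.0)), (np.float64(157.0), np.float64(253.0)), (np.float64(195.0), np.float64(85.0)), (np.float64(96.0), np.float64(275.0)), (np.float64(135.0), np.float64(109.0))]
```

The timer stands in the trough, leaning on the back with its display to the lip side and its bar on top. Next I'll shut the fingers, tilt the tool along the timer's axis and press the bar.

move_arm(
  claw=[0.8, 0.5, 0, 0, 0, 0, 0, 0],
  dp=[
    [0, 0.042, -0.12],
    [0, 0.043, -0.12],
    [0, 0, 0],
    [0, 0, 0],
    [0, 0, 0],
    [0, 0, 0],
    [0, 0, 0],
    [0, 0, 0],
  ],
  turn=[
    [0, 0, 0],
    [0, 0, 0],
    [0.144, 0, 0],
    [0.144, 0, 0],
    [0.144, 0, 0],
    [0.144, 0, 0],
    [0.144, 0, 0],
    [0.144, 0, 0],
  ],
)

```text
clock: 19.72
position: [0.5745, -0.0943, 0.1649]
ee_rot: [0.697, 0.697, -0.118, -0.118]
ft_force: [0.2, -0.2, -0.2]
grip_width: 0.001
```

move_arm(
  claw=[0, 0, 0],
  dp=[
    [0, 0, 0],
    [0, 0, 0],
    [0, 0, 0],
  ],
  turn=[
    [0.144, 0, 0],
    [0, 0, 0],
    [0, 0, 0],
  ],
)

```text
clock: 19.97
position: [0.5746, -0.0932, 0.1618]
ee_rot: [0.689, 0.69, -0.155, -0.157]
ft_force: [-0.9, 0.5, 0.4]
grip_width: 0.001
```

```bash
python3 - <<'E'
from h import *
log();s,c=np.sin(np.radians(25)),np.cos(np.radians(25))
bt=np.array([.623,-.094,.077]); tgt=bt+.003*np.array([-c,0,s])+.02*np.array([s,0,c]);print(tgt);delta(tgt)
snap('top','t22');snap('side','s22')
crop('top','pics/t22.png',290,140,60,55,'pics/t22c.png',10)
E
```

```text
t 19.97 p [ 0.5746 -0.0932  0.1618] q [ 0.689  0.69  -0.155 -0.157] j [ 0.489  0.723 -0.696  1.233  0.369  1.775  1.392] F [-0.9  0.5  0.4] g 0.001
[ 0.62873344 -0.094       0.09639401]
tool shift mm [-1.  77.  35.8] total frac [-0.0052  0.3852  0.1789] rows 3 per row [-0.0017  0.1284  0.0596]
tool axes [[-0.001, 1.0, 0.003], [0.903, 0.002, -0.43], [-0.43, 0.002, -0.903]]
```

View pics/t22c.png

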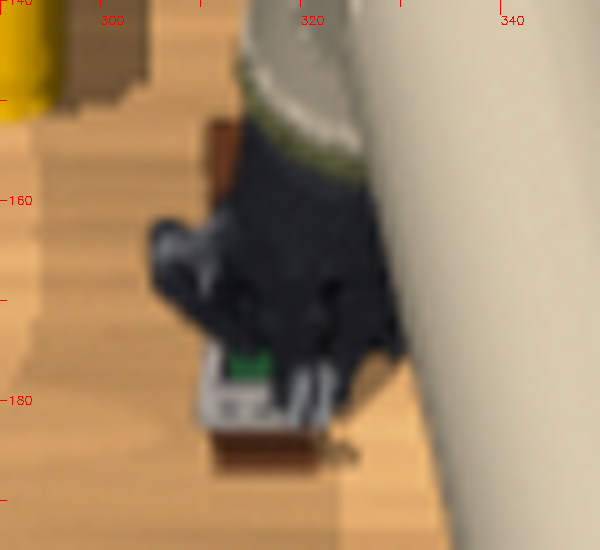

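move_arm(
  claw=[0, 0, 0, 0, 0],
  dp=[
    [-0.002, 0.12, 0.05],
    [-0.002, 0.15, 0.05],
    [-0.001, 0.09, 0.04],
    [0, 0.025, 0.04],
    [0, 0, 0],
  ],
  turn=[
    [0, 0, 0],
    [0, 0, 0],
    [0, 0, 0],
    [0, 0, 0],
    [0, 0, 0],
  ],
)

```text
clock: 20.48
position: [0.6277, -0.0954, 0.0977]
ee_rot: [0.69, 0.69, -0.155, -0.155]
ft_force: [-0.8, -0.6, -0.4]
grip_width: 0.0
```

```bash
python3 - <<'E'
from h import *
print(proj('top',[.5746,-.0935,.1618]))
log();snap('side','s23');o=manip.get_obs();print(proj('side',o['position']))
crop('side','pics/s23.png',220,120,50,52,'pics/s23c.png',11)
E
```

```text
[[320.0163071  180.38732095]]
t 20.48 p [ 0.6277 -0.0954  0.0977] q [ 0.69   0.69  -0.155 -0.155] j [ 0.415  0.88  -0.655  1.099  0.429  1.749  1.393] F [-0.8 -0.6 -0.4] g 0.0
[[238.9663774  144.78843555]]
```

View pics/s23c.png

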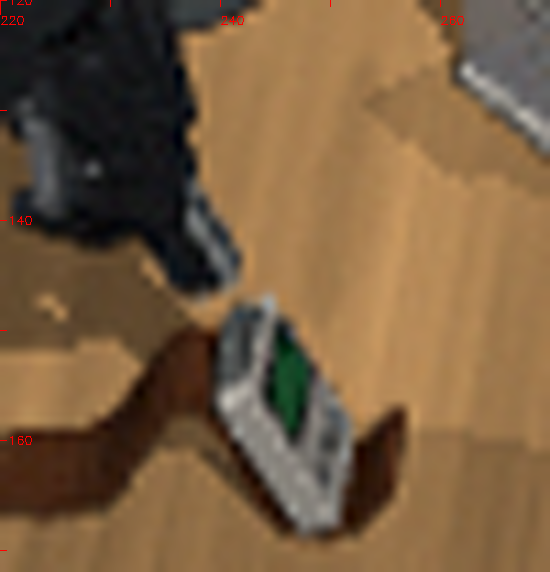

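move_arm(
  claw=[0, 0, 0],
  dp=[
    [0.004, 0, 0.035],
    [0, 0, 0.035],
    [0, 0, 0],
  ],
  turn=[
    [0, 0, 0],
    [0, 0, 0],
    [0, 0, 0],
  ],
)

```text
clock: 20.78
position: [0.6214, -0.0947, 0.0855]
ee_rot: [0.69, 0.69, -0.156, -0.155]
ft_force: [-0.5, -0.4, -0.3]
grip_width: 0.0
```

```bash
python3 - <<'E'
from h import *
log();snap('side','s24')
crop('side','pics/s24.png',220,120,50,52,'pics/s24c.png',11)
E
```

```text
t 20.78 p [ 0.6214 -0.0947  0.0855] q [ 0.69   0.69  -0.156 -0.155] j [ 0.424  0.879 -0.656  1.132  0.43   1.721  1.387] F [-0.5 -0.4 -0.3] g 0.0
```

View pics/s24c.png

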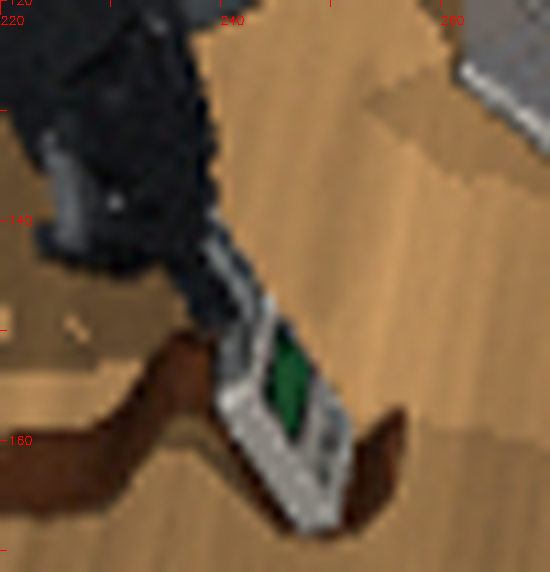

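move_arm(
  claw=[0, 0, 0],
  dp=[
    [0, 0, 0.015],
    [0, 0, 0.015],
    [0, 0, 0],
  ],
  turn=[
    [0, 0, 0],
    [0, 0, 0],
    [0, 0, 0],
  ],
)

```text
clock: 21.08
position: [0.6195, -0.0944, 0.0797]
ee_rot: [0.69, 0.69, -0.156, -0.155]
ft_force: [0.9, 0.2, -0.7]
grip_width: 0.005
```

move_arm(
  claw=[0, 0],
  dp=[
    [0, 0, 0.01],
    [0, 0, 0],
  ],
  turn=[
    [0, 0, 0],
    [0, 0, 0],
  ],
)

```text
clock: 21.25
position: [0.619, -0.0943, 0.0781]
ee_rot: [0.69, 0.69, -0.155, -0.155]
ft_force: [-0.2, -0.1, 0.0]
grip_width: -0.001
```

move_arm(
  claw=[0, 0],
  dp=[
    [0, 0, 0.01],
    [0, 0, 0],
  ],
  turn=[
    [0, 0, 0],
    [0, 0, 0],
  ],
)

```text
clock: 21.42
position: [0.6182, -0.0943, 0.0765]
ee_rot: [0.69, 0.69, -0.155, -0.155]
ft_force: [1.2, 0.5, 2.5]
grip_width: 0.0
```

Contact is just starting at about 2.5 N, so I'll keep going in small steps.

move_arm(
  claw=[0, 0],
  dp=[
    [0, 0, 0.01],
    [0, 0, 0],
  ],
  turn=[
    [0, 0, 0],
    [0, 0, 0],
  ],
)

```text
clock: 21.58
position: [0.6174, -0.0943, 0.0748]
ee_rot: [0.69, 0.69, -0.155, -0.155]
ft_force: [0.8, 0.7, 3.1]
grip_width: -0.0
```

move_arm(
  claw=[0, 0],
  dp=[
    [0, 0, 0.01],
    [0, 0, 0],
  ],
  turn=[
    [0, 0, 0],
    [0, 0, 0],
  ],
)

```text
clock: 21.75
position: [0.6172, -0.0942, 0.0742]
ee_rot: [0.69, 0.69, -0.155, -0.155]
ft_force: [1.4, 0.2, 8.8]
grip_width: -0.004
```

```bash
python3 - <<'E'
from h import *
log();snap('side','s25')
crop('side','pics/s25.png',220,120,50,52,'pics/s25c.png',11)
E
```

```text
t 21.75 p [ 0.6172 -0.0942  0.0742] q [ 0.69   0.69  -0.155 -0.155] j [ 0.431  0.88  -0.656  1.158  0.432  1.696  1.383] F [1.4 0.2 8.8] g -0.004
```

View pics/s25c.png

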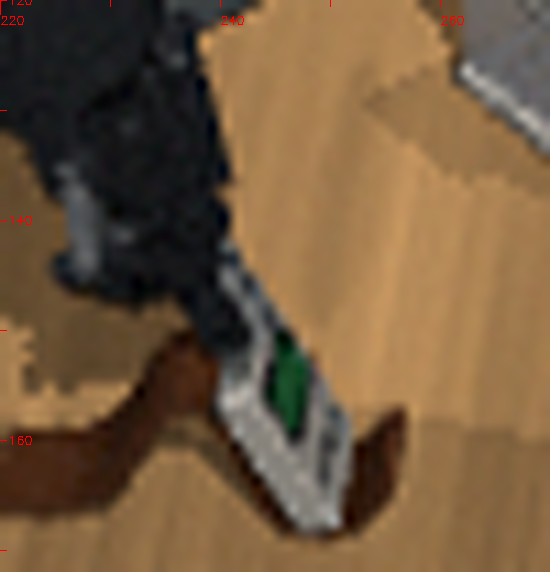

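move_arm(
  claw=[0, 0, 0],
  dp=[
    [0, 0, 0.007],
    [0, 0, 0],
    [0, 0, 0],
  ],
  turn=[
    [0, 0, 0],
    [0, 0, 0],
    [0, 0, 0],
  ],
)

```text
clock: 22.05
position: [0.6171, -0.0942, 0.0738]
ee_rot: [0.69, 0.69, -0.154, -0.154]
ft_force: [2.9, -0.4, 14.9]
grip_width: 0.003
```

```bash
python3 - <<'E'
from h import *
log();snap('side','s26')
crop('side','pics/s26.png',230,135,30,35,'pics/s26c.png',16)
E
```

```text
t 22.05 p [ 0.6171 -0.0942  0.0738] q [ 0.69   0.69  -0.154 -0.154] j [ 0.431  0.879 -0.657  1.16   0.432  1.693  1.382] F [ 2.9 -0.4 14.9] g 0.003
```

View pics/s26c.png

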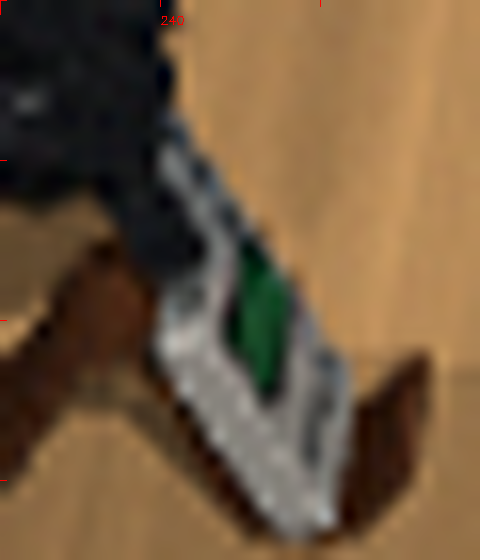

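The hard stop came at 15 N, after the spring-like rise over several mm, so the bar is fully down. Now I'll back off along the tool axis.

move_arm(
  claw=[0, 0, 0, 0, 0, 0, 0],
  dp=[
    [0, 0, -0.02],
    [0, 0, -0.03],
    [0, 0, -0.08],
    [0, 0, -0.15],
    [0, 0, -0.2],
    [0, -0.1, -0.15],
    [0, -0.15, 0],
  ],
  turn=[
    [0, 0, 0],
    [0, 0, 0],
    [0, 0, 0],
    [0, 0, 0],
    [0, 0, 0],
    [0, 0, 0],
    [0, 0, 0],
  ],
)

```text
clock: 22.68
position: [0.6278, -0.0931, 0.2102]
ee_rot: [0.69, 0.69, -0.153, -0.154]
ft_force: [-1.1, -0.7, 1.5]
grip_width: 0.002
```

```bash
python3 - <<'E'
from h import *
log();snap('side','s27');snap('top','t27')
crop('side','pics/s27.png',220,125,45,48,'pics/s27c.png',12)
im=cv2.imread('pics/t27.png');cv2.imwrite('pics/t27b.png',cv2.resize(im,(796,597),interpolation=cv2.INTER_CUBIC))
im=cv2.imread('pics/s27.png');cv2.imwrite('pics/s27b.png',cv2.resize(im,(796,597),interpolation=cv2.INTER_CUBIC))
E
```

```text
t 22.68 p [ 0.6278 -0.0931  0.2102] q [ 0.69   0.69  -0.153 -0.154] j [ 0.399  0.799 -0.673  0.984  0.396  1.922  1.413] F [-1.1 -0.7  1.5] g 0.002
```

View pics/s27c.png

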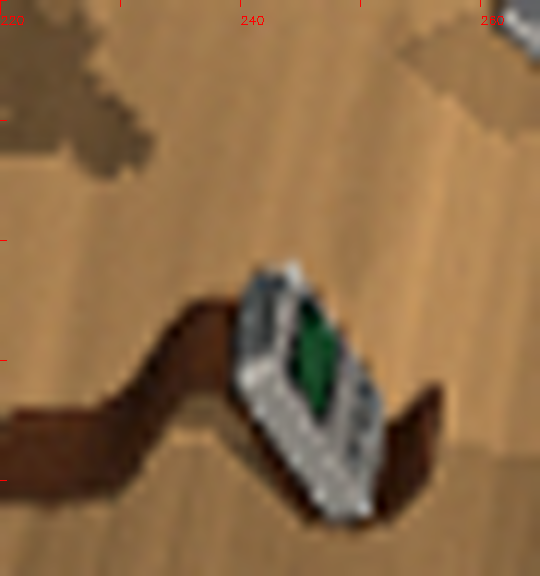

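View pics/t27b.png

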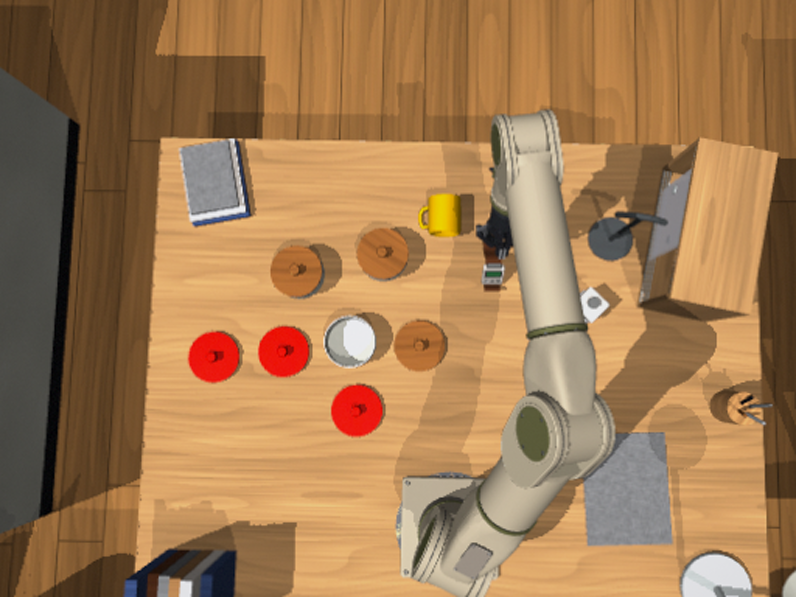

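View pics/s27b.png

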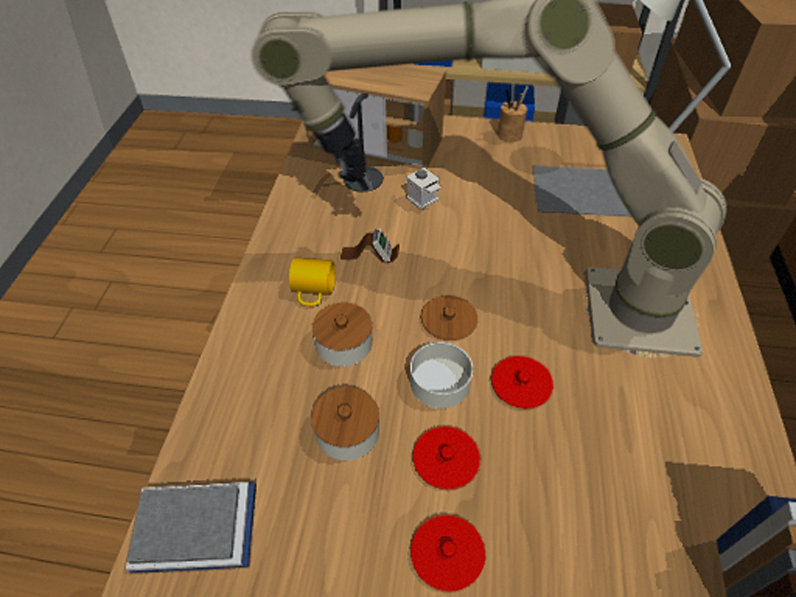

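```bash
python3 - <<'E'
from h import *
crop('side','pics/s27.png',190,185,65,120,'pics/lc.png',4)
a=cv2.imread('pics/side0.png');b=cv2.imread('pics/s27.png')
cv2.imwrite('pics/cmp.png',cv2.resize(np.hstack([a[185:245,190:250],b[185:245,190:250]]),None,fx=6,fy=6,interpolation=cv2.INTER_CUBIC))
E
```

```text
(no output)
```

View pics/cmp.png

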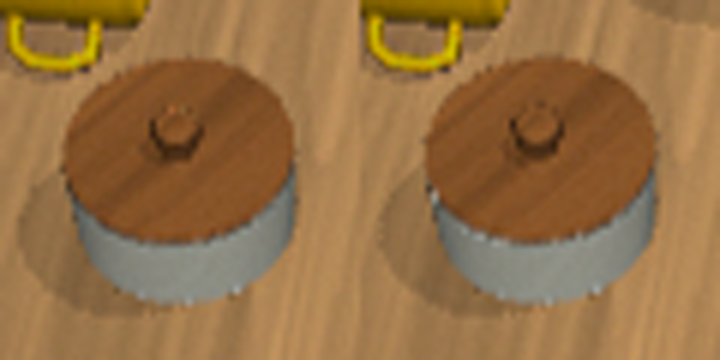

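The lid on tub B sits flat, with only a slight shift inside the plug's play. The mug hasn't moved.

```bash
python3 - <<'E'
from workcell import manip
print(manip.hand_in(), manip.get_obs()['clock'])
E
```

```text
the job is handed in; nothing more can be done
the job is handed in; nothing more can be done
```

The timer is standing on the wave stand with its bar pressed and released, and I handed the job in at about 23 s on the clock.

**What I did**
- The first tub I opened held the note block, so I put its lid back. The second held the timer, and its lid is now lying on the desk. I never opened the third tub, so its lid is still on; by elimination it holds the tape roll.
- I laid the timer on the desk and gripped it again at a tilt. I then stood it in the trough with its display towards the lip and its bar on top, and let go.
- I pressed the bar along the timer's axis with the fingers shut, then backed off.

**Last checks**
- **Press:** the force rose like a spring over about 4 mm, then hit a hard stop at about 15 N. I took that as fully down; I had no direct reading of the bar's travel.
- **Timer:** the last pictures show it still leaning in the trough with the bar sprung back, and the arm clear of everything.
- **Note-block lid:** it lies flat on its tub but has shifted very slightly, within the play of its plug.
- **Bystanders:** the dispenser, headphone stand and mug look unmoved.

**What went wrong or disagreed**
- While I was reaching into the timer's tub, a finger touched the tub wall with about 12–15 N. I cleared it by narrowing the grip.
- The side camera placed things about 5–8 mm off from the top camera, so I relied on the top camera.

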